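# Change the sample blocks on the shaker and set its speed

## Robot

A 7-joint arm with a two-finger parallel gripper is mounted at the origin on a cart in front of the work surface, level with it; the furniture and walls round the work are solid. World frame = base frame: x ahead of the robot, y to its left, z up, the work surface at z = 0. Lengths are in m, angles in rad, forces in N, time in s.
With the tool pointing down it reaches from about 0.425 to 0.875 m from the base axis. Payload 9.9 kg.
Tool frame: the origin (TCP) lies midway between the tips of the shut fingers; the grasp point (between the pads) lies bot.grip_depth behind it (bot.grip_depth is the distance from the TCP to the grasp point, in m); z points along the fingers, y is the line along which they close (so a half turn about z gives the same grasp; the last joint's range is limited). The gripper opens to 85 mm and grips with 20 to 120 N. Pads are 22 mm wide; open, the fingers measure 114 mm over their backs; the gripper's body (76 mm by 85 mm) begins 54 mm behind the grasp point. The pads swing forward as they close: fully open they stand 13 mm farther back than shut.
Start: joints at [-1.421, 0.576, 0.025, 1.437, -0.015, 1.129, -0.057], TCP at [0.156, 0.657, 0.231] pointing down, gripper open.
Joint ranges: [-2.76, 2.76], [-0.34, 2.15], [-1.52, 1.57], [0.19, 2.46], [-1.09, 4.23], [0.17, 1.99], [-2.82, 2.82]. Speed limits (rad/s): [2.22, 2.22, 3.01, 3.01, 3.14, 3.14, 3.14].

## Interface

Orientations are given as a rotation vector (axis times angle).
In Python, from rig import bot, optics gives the robot as it stands (bot), with the cameras (optics).
- The arm moves only by the tool jog_arm, called after ">>>" by a JSON object that holds its "api" and its "payload". Schema: {"type":"object","properties":{"segments":{"type":"array","items":{"type":"object","properties":{"tx":{"type":"number"},"ty":{"type":"number"},"tz":{"type":"number"},"wx":{"type":"number"},"wy":{"type":"number"},"wz":{"type":"number"}},"additionalProperties":false},"minItems":1,"maxItems":8},"finger_gap":{"type":"number"},"squeeze":{"type":"number"},"only":{"type":"string"},"quiet":{"type":"boolean"},"lines":{"type":"string"}},"required":["segments"],"additionalProperties":false}. segments is a list of rows, 1 to 8 of them, each an object with the fields tx, ty, tz (the shift in shares of the most that a row can go, 1 being 50 mm), wx, wy, wz (a rotation vector in parts of the range, where 1.0 means pi rad); a field left out counts as zero; each row shifts and turns the commanded pose from where the row before left it, along the tool's axes as they then stand; what a row does not reach is not made up. A row lasts 1/10 s, in which the tool goes at most 0.05 m and 0.15 rad, less where a joint would pass 70% of its speed; a pose out of reach is approached as far as the arm can. finger_gap is the finger opening in m, set as the call begins (left out keeps the last). The fingers move at their own pace and stop on an object; squeeze is the grip in N (left out, the last holds). Time passes only in rows, so rows that do not move let the fingers close. The tool returns the time, the measured TCP pose, the force, the opening and the grip force at its end. only (a regular expression) keeps the lines of the reply that match it, lines (a string "A,B") keeps lines A to B, and quiet returns only ok. Shift and turn numbers lie between -1 and 1, and a call with a number outside is refused. Input that does not fit is refused with a message, and nothing moves.
- bot.state(): the state, without advancing time (a new reading comes with each control period).
- optics.get_image(name): name is "scene" or "top"; returns the picture (384x512x3 uint8, blue, green, red); there is no depth.
- optics.camera_info(name): a dict with "K" (3x3 intrinsics, pixels), "R" (3x3) and "t" (3): a world point X has camera coordinates R X + t. Camera axes: x right, y down, z forward; pixel columns grow to the right and rows downward; lengths in m; the calibration is good to about 2 mm. A picture is of the moment at which its call begins. camera_info takes no time and is no camera call.
- bot.sign_off(): hands the job in; it is judged then, once.
The state is a dict: "t": time; "q": joint angles; "dq": joint speeds; "tau": joint torques, N m; "tcp_pos": TCP position; "ee_rot": TCP orientation; "force": force on the tool from outside, world axes, zero at the start; "ft_torque": the same for the moment, N m; "gripper_width": finger opening in m; "finger_force": force on a finger pad.
Only numpy, scipy, OpenCV 4.12 (cv2) and the standard library are available. Lean on these libraries where they do the work, as an engineer would, in place of code of your own. Each camera call takes 0.05 s, during which the arm holds its last target. There are 200 camera calls.

## Task

Flip up the shaker's clear guard and turn the speed dial back to its zero stop, so that the platform is parked; then take the block with the three wide bottles, left from the last run, out of its spring clamp and stand it on the bench. Fit every ten-vial block from the bench into a spring clamp of its own - push one flange end into a sprung jaw, lower the other end and let the springs centre it, in line with the jaws. Only then turn the dial to the preset tab on its index ring and shut the guard, leaving the other things on the bench where they stand.

Things in the scene. Friction and masses are not known exactly. Their poses are not given: they have to be found in the camera images.
- shaker: the orbital shaker: grey housing 236 mm (x) by 410 mm (y), top 62 mm above the bench; fixed, its place and yaw vary. Origin at the centre of its underside; its x axis points away from the robot, y to the left, z up. The dark platform, top at z = 78 mm, carries three spring clamps side by side in y; the control deck with dial and guard is the right-hand (-y) part. The platform does not move
- clamp1 (a point): centre of the left (+y) spring clamp, on the platform's top, 78 mm above the bench; axes as the shaker's; clamps stand 94 mm apart. A clamp is two facing sprung jaws, 54 mm wide, on its +x and -x sides. At rest their upright faces stand 57 mm from this centre; a 120 mm block sits centred with each jaw pushed back 3 mm. Fixed 18 mm tall brackets stand behind, 89 to 99 mm from the centre
- clamp2 (a point): centre of the middle spring clamp, on the platform's top, 78 mm above the bench; axes as the shaker's; clamps stand 94 mm apart. A clamp is two facing sprung jaws, 54 mm wide, on its +x and -x sides. At rest their upright faces stand 57 mm from this centre; a 120 mm block sits centred with each jaw pushed back 3 mm. Fixed 18 mm tall brackets stand behind, 89 to 99 mm from the centre
- clamp3 (a point): centre of the right (-y) spring clamp, on the platform's top, 78 mm above the bench; axes as the shaker's; clamps stand 94 mm apart. A clamp is two facing sprung jaws, 54 mm wide, on its +x and -x sides. At rest their upright faces stand 57 mm from this centre; a 120 mm block sits centred with each jaw pushed back 3 mm. Fixed 18 mm tall brackets stand behind, 89 to 99 mm from the centre
- jaw1_near (a joint): near (shaker's -x) jaw of clamp1: 0 at rest, grows as it is pushed outward, at most 0.016; spring 3 N + 0.8 N per mm. Its lip reaches 4 mm inward of its face, 9 to 13.5 mm above the platform: a flange end goes under it. To bring the other end down past the facing lip, push this jaw back 11 to 15 mm, the block tilted 9 to 12 degrees with the other end up
- jaw1_far (a joint): far (shaker's +x) jaw of clamp1: 0 at rest, grows as it is pushed outward, at most 0.016; spring 3 N + 0.8 N per mm. Its lip reaches 4 mm inward of its face, 9 to 13.5 mm above the platform: a flange end goes under it. To bring the other end down past the facing lip, push this jaw back 11 to 15 mm, the block tilted 9 to 12 degrees with the other end up
- jaw2_near (a joint): near (shaker's -x) jaw of clamp2: 0 at rest, grows as it is pushed outward, at most 0.016; spring 3 N + 0.8 N per mm. Its lip reaches 4 mm inward of its face, 9 to 13.5 mm above the platform: a flange end goes under it. To bring the other end down past the facing lip, push this jaw back 11 to 15 mm, the block tilted 9 to 12 degrees with the other end up
- jaw2_far (a joint): far (shaker's +x) jaw of clamp2: 0 at rest, grows as it is pushed outward, at most 0.016; spring 3 N + 0.8 N per mm. Its lip reaches 4 mm inward of its face, 9 to 13.5 mm above the platform: a flange end goes under it. To bring the other end down past the facing lip, push this jaw back 11 to 15 mm, the block tilted 9 to 12 degrees with the other end up
- jaw3_near (a joint): near (shaker's -x) jaw of clamp3: 0 at rest, grows as it is pushed outward, at most 0.016; spring 3 N + 0.8 N per mm. Its lip reaches 4 mm inward of its face, 9 to 13.5 mm above the platform: a flange end goes under it. To bring the other end down past the facing lip, push this jaw back 11 to 15 mm, the block tilted 9 to 12 degrees with the other end up
- jaw3_far (a joint): far (shaker's +x) jaw of clamp3: 0 at rest, grows as it is pushed outward, at most 0.016; spring 3 N + 0.8 N per mm. Its lip reaches 4 mm inward of its face, 9 to 13.5 mm above the platform: a flange end goes under it. To bring the other end down past the facing lip, push this jaw back 11 to 15 mm, the block tilted 9 to 12 degrees with the other end up
- block1: plain metal sample block, 2 or 3 are present, all alike: a flange plate 120 mm (own x) by 56 mm (own y), 6 mm thick, body 84 x 36 mm on its middle up to z = 34 mm, ten fixed white-capped vials in it up to z = 45 mm; 0.32 kg. Origin at the centre of its underside, z up; either end may go first. Grip the body across its 36 mm, fingertips above the flange
- block2: plain metal sample block, 2 or 3 are present, all alike: a flange plate 120 mm (own x) by 56 mm (own y), 6 mm thick, body 84 x 36 mm on its middle up to z = 34 mm, ten fixed white-capped vials in it up to z = 45 mm; 0.32 kg. Origin at the centre of its underside, z up; either end may go first. Grip the body across its 36 mm, fingertips above the flange
- block3: plain metal sample block, 2 or 3 are present, all alike: a flange plate 120 mm (own x) by 56 mm (own y), 6 mm thick, body 84 x 36 mm on its middle up to z = 34 mm, ten fixed white-capped vials in it up to z = 45 mm; 0.32 kg. Origin at the centre of its underside, z up; either end may go first. Grip the body across its 36 mm, fingertips above the flange
- old_block: finished metal block, clamped in the middle clamp (clamp2) at the start: same flange (120 x 56 x 6 mm) and body (84 x 36 mm, up to z = 34 mm) as the others, but with three fixed wide bottles in a row, white caps 22 mm across up to z = 63 mm; 0.36 kg. Origin at the centre of its underside. To free it, push it 9 to 12 mm into one jaw, raise the other end 10 degrees, lift off
- dial (a joint): speed dial under the guard, a black disc with a bar grip 38 x 11 mm, top 30 mm above the deck (deck 62 mm above the bench). 0 = zero stop, pointer to the shaker's +y (left); grows clockwise seen from above, to 2.6 rad at most; stays where left (friction 0.03 N m). Starts at 0.6 to 1.4
- dial_grip (a point): centre of the top of the dial's bar grip, on the dial's axis, 30 mm above the deck; the bar can be gripped from here down to the disc, whose top is 7 mm above the deck. x axis along the bar towards the pointer end (white line), z up
- index (a joint): preset index ring round the dial, a thin steel ring with a tab; its angle, measured just as the dial's: the dial is at the tab when both values are equal. Set to 0.8 to 1.5; it is not to be turned; 6 mm high, well below the bar
- index_tab (a point): tip of the steel tab on the index ring, 32 mm from the dial's axis; x axis from the dial's axis to the tab
- guard (a joint): clear plastic flip guard over the dial, a hood 96 mm deep (x), 86 mm wide, 42 mm high, hinged at its far (+x) lower edge. 0 = shut, grows as its front lifts and swings back, 1.57 = upright, 1.85 = stop. A stiff hinge holds it at any angle (0.06 N m)
- guard_hinge (a point): middle of the guard's hinge line, which runs along the shaker's y, 67 mm above the bench; axes as the shaker's
- guard_tab (a point): centre of the grey pull tab on the guard's top near its front edge: 22 mm (x) by 10 mm thick (y), 21 mm tall, its centre 12 mm above the guard's top. With the guard shut it lies 82 mm nearer the robot than the hinge and 54 mm higher; it turns with the guard
- bottle_d: small white-capped lab bottle, 59 x 59 x 111 mm; a bystander, leave it alone. Origin at the centre of its underside
- tip_box: blue pipette-tip box, 72 x 122 x 78 mm; a bystander, leave it alone. Origin at the centre of its underside

How it is judged:
By the outcome, as a careful person would: the job done as asked, in the order asked, and still so for the second after the job is handed in, with the robot touching nothing.
Of block1, block2, block3 only 2 to 3 are there at a start; the rules pass over those that are not, and their reading is None.
At some moment in a run one of block1, block2, block3 may be knocked a few centimetres aside while the robot is not near it.
Once in a run the grip may slacken for a moment while it holds something.
It also fails if it takes over 210 s, if anything falls off the work surface, if the arm or the gripper's body presses on something with over 40 N, if the wrist force passes 120 N, or if a joint passes its speed limit or range.

## Working session

There is one attempt and no reset: what is moved stays moved. The work goes in short steps, Python scripts to look and compute and a tool call to move; the robot and the scene stay as the last step left them, time stands still between calls to the robot, and variables do not carry over. Pictures are saved under pics/ and viewed, at most 14 in all, crops included, and the job is handed in when it is done.

```bash
ls; mkdir -p pics; python3 - <<'E'
from rig import bot, optics
import cv2,numpy as np
for n in("scene","top"):
    im=optics.get_image(n); cv2.imwrite(f"pics/{n}0.png",im)
    c=optics.camera_info(n); print(n,c["K"].tolist(),c["R"].round(4).tolist(),c["t"].round(4).tolist())
s=bot.state();print(s,bot.grip_depth)
E
```

```bash
python3 - <<'E'
import cv2
for n in("scene","top"):
    im=cv2.imread(f"pics/{n}0.png"); cv2.imwrite(f"pics/{n}0b.png",cv2.resize(im,(800,600),interpolation=cv2.INTER_CUBIC))
E
```

```text
(no output)
```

View pics/scene0b.png

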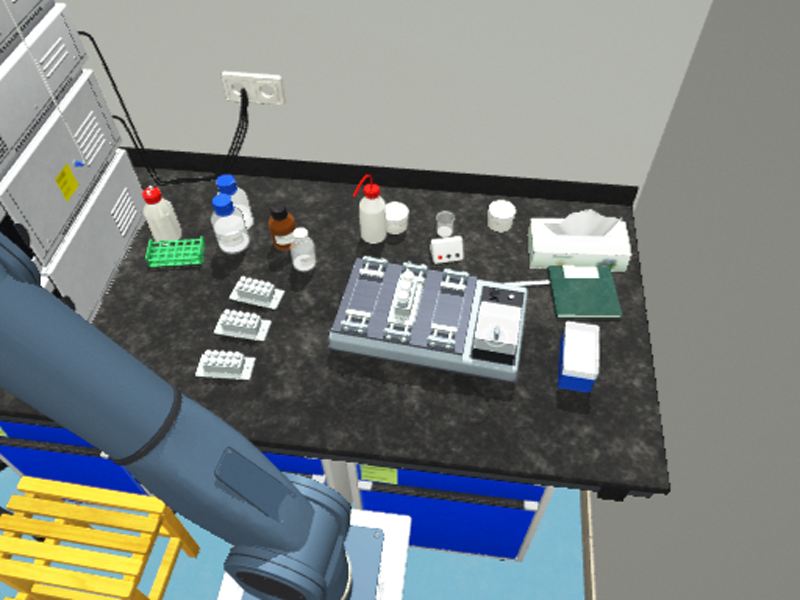

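View pics/top0b.png

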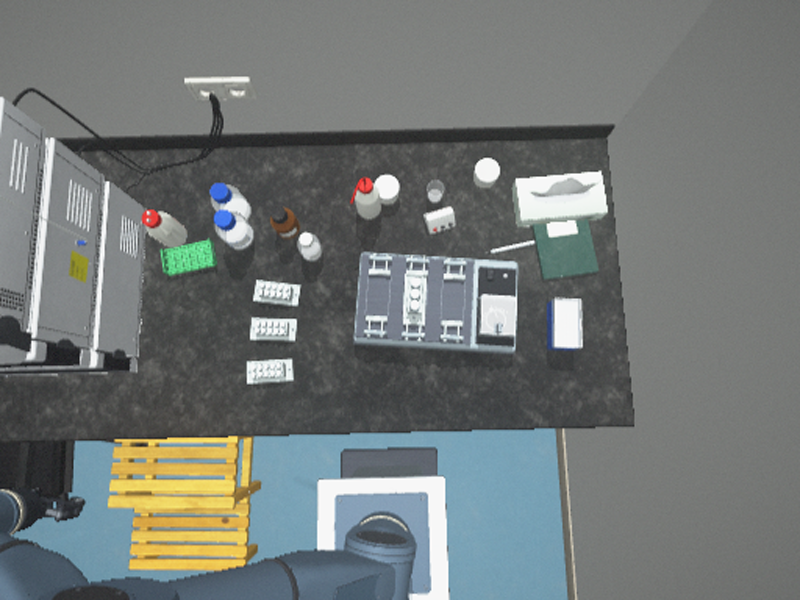

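The scene shows three ten-vial blocks at left and the shaker in the middle, with the old block in clamp2. The guard is shut at the shaker's right end. Next I'll enlarge crops.

```bash
python3 - <<'E'
import cv2,numpy as np
def crop(n,x0,y0,w,h,f):
    im=cv2.imread(f"pics/{n}0.png")[y0:y0+h,x0:x0+w]; im=cv2.resize(im,None,fx=f,fy=f,interpolation=cv2.INTER_CUBIC)
    for x in range(x0-x0%10+10,x0+w,10): cv2.line(im,((x-x0)*f,0),((x-x0)*f,5),(0,255,0),1); cv2.putText(im,str(x),((x-x0)*f,14),0,.3,(0,255,0),1)
    for y in range(y0-y0%10+10,y0+h,10): cv2.line(im,(0,(y-y0)*f),(5,(y-y0)*f),(0,255,0),1); cv2.putText(im,str(y),(6,(y-y0)*f+3),0,.3,(0,255,0),1)
    return im
cv2.imwrite("pics/c1.png",crop("top",222,156,114,74,7))
cv2.imwrite("pics/c2.png",crop("scene",208,160,132,86,6))
E
```

```text
(no output)
```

View pics/c1.png

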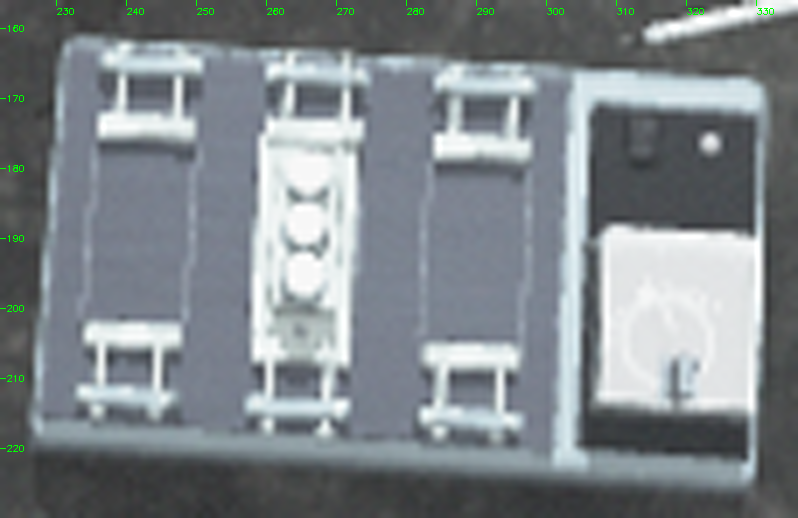

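View pics/c2.png

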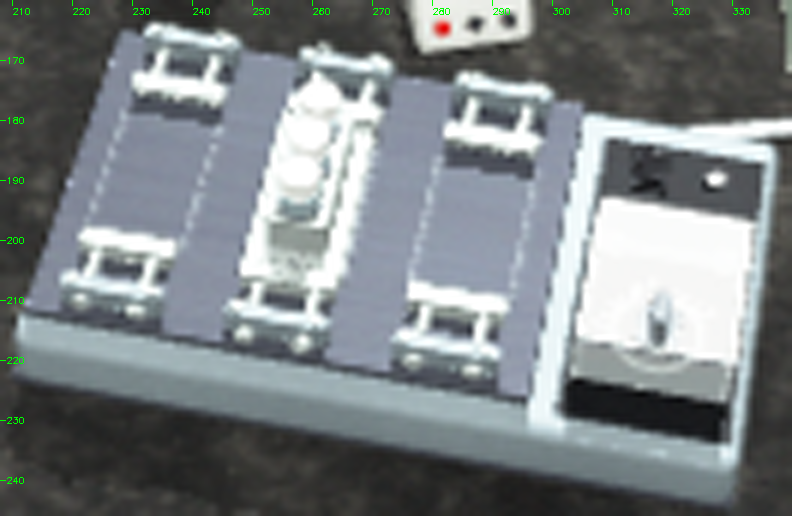

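The top crop gives these bracket bar centres: far (243.5,165), (267.5,166.5), (290.5,168) and near (240.3,213), (264,214.3), (288.7,216). The guard tab is at (318.5,210) in top and (317,213) in scene. I'll fit the poses from these.

```bash
cat > lib.py <<'E'
import numpy as np,cv2
from rig import bot, optics
from scipy.optimize import least_squares,minimize
from scipy.spatial.transform import Rotation as Ro
C={n:optics.camera_info(n) for n in("scene","top")}
def proj(n,X):
    c=C[n]; p=(np.atleast_2d(X)@np.array(c["R"]).T+c["t"])@np.array(c["K"]).T
    return p[:,:2]/p[:,2:]
def onz(n,uv,z):
    c=C[n];R=np.array(c["R"]);o=-R.T@c["t"];d=R.T@np.linalg.solve(c["K"],[*uv,1]);return o+d*(z-o[2])/d[2]
def tri(uvs):
    return least_squares(lambda X:np.ravel([proj(n,X)[0]-uv for n,uv in uvs.items()]),[.7,0,.1]).x
def place(P,x,y,a,z=0):
    P=np.asarray(P,float);c,s=np.cos(a),np.sin(a)
    return np.c_[x+c*P[:,0]-s*P[:,1],y+s*P[:,0]+c*P[:,1],z+P[:,2]]
FL=[[sx*.06,sy*.028,z] for sx in(-1,1) for sy in(-1,1) for z in(0,.006)]
BD=[[sx*.042,sy*.018,.034] for sx in(-1,1) for sy in(-1,1)]+[[sx*.037,sy*.014,.045] for sx in(-1,1) for sy in(-1,1)]
def fitblock(ims,g,thr=110,base=0.,size=.1):
    """silhouette fit x,y,yaw from guess g"""
    S=4;M={}
    for n,im in ims.items():
        u,v=proj(n,[[g[0],g[1],base]])[0];x0,y0=int(u)-32,int(v)-32
        c=cv2.resize(im[y0:y0+64,x0:x0+64].min(2),None,fx=S,fy=S,interpolation=cv2.INTER_CUBIC)
        m=(c>thr).astype(np.uint8);k,l,st,ce=cv2.connectedComponentsWithStats(m)
        # component nearest centre
        j=1+np.argmin([np.hypot(*(ce[i]-128))-st[i,4]**.5 for i in range(1,k)]);m=(l==j).astype(np.uint8)
        m=cv2.morphologyEx(m,cv2.MORPH_CLOSE,np.ones((17,17)));M[n]=(m,x0,y0)
    def cost(p):
        e=0
        for n,(m,x0,y0) in M.items():
            r=np.zeros_like(m)
            for part in(FL,FL+BD) if 0 else(FL+BD,):
                h=cv2.convexHull(((proj(n,place(part,*p,base))-[x0,y0]+.5)*S-.5).astype(np.float32)[:,None])
                cv2.fillConvexPoly(r,np.round(h*16).astype(np.int32),1,shift=4)
            e+=(r^m).sum()/m.sum()
        return e
    best=min((minimize(cost,[*g[:2],a],method="Nelder-Mead",options=dict(initial_simplex=[[g[0],g[1],a],[g[0]+.02,g[1],a],[g[0],g[1]+.02,a],[g[0],g[1],a+.25]],xatol=1e-4,fatol=1e-4)) for a in g[2:]),key=lambda r:r.fun)
    return best.x,best.fun
def grab(): return {n:optics.get_image(n) for n in C}
# tool rotation: z down, tool y along heading a (world), mod pi
def down(a): # columns x,y,z
    y=np.array([np.cos(a),np.sin(a),0]);z=np.array([0,0,-1.]);return np.c_[np.cross(y,z),y,z]
def delta(p,Rt=None):
    s=bot.state();R=Ro.from_rotvec(s["ee_rot"]).as_matrix();d=R.T@(np.array(p)-s["tcp_pos"])
    r=Ro.from_matrix(R.T@Rt).as_rotvec() if Rt is not None else np.zeros(3)
    print("t%.1f tool d"%s["t"],d.round(4),"rot",r.round(3),"tcp",s["tcp_pos"].round(4),"q",s["q"].round(2),"F",s["force"].round(1)); return d,r
E
cat > a.py <<'E'
from lib import *
ims={n:cv2.imread(f"pics/{n}0.png") for n in C}
top=[(243.5,165),(267.5,166.5),(290.5,168),(240.3,213),(264,214.3),(288.7,216)]
sc=[(239.3,166.8),(264.8,170.3),(290.5,174.8),(225.8,207.8),(254,213),(282.7,218.3)]
P=[[sx*.094,y,.096] for sx in(1,-1) for y in(.094,0,-.094)]
f=lambda p:np.r_[(proj("top",place(P,*p))-top).ravel(),(proj("scene",place(P,*p))-sc).ravel()]
r=least_squares(f,[.65,-.1,0]);print("clamp2",r.x.round(4),f(r.x).round(1).reshape(-1,2).tolist())
t=tri({"top":(318.5,209.5),"scene":(316.5,213)});print("tab",t.round(4))
a=r.x[2];print("in clamp2 frame",place([[t[0]-r.x[0],t[1]-r.x[1],t[2]]],0,0,-a).round(4))
for uv in[(177,187),(175,210.5),(173,238)]:
    g=onz("top",uv,.03);x,e=fitblock(ims,[g[0],g[1],1.5,0]);print("block",x.round(4),round(e,3))
delta([0,0,0])
E
python3 a.py
```

```text
clamp2 [ 0.5866 -0.0973 -0.0849] [[-0.5, 0.1], [-0.5, -0.0], [0.5, -0.2], [-0.5, -0.3], [0.3, -0.1], [0.2, -0.4], [0.0, -0.0], [0.2, 0.4], [0.7, 0.0], [0.3, 0.6], [-0.2, 0.2], [-0.6, -0.3]]
tab [ 0.5023 -0.2921  0.1186]
in clamp2 frame [[-0.0675 -0.2012  0.1186]]
block [0.6283 0.2685 1.417 ] 0.137
block [0.5319 0.276  1.5014] 0.139
block [ 0.4226  0.2832 -1.536 ] 0.144
t0.1 tool d [ 1.000e-04 -6.742e-01  2.315e-01] rot [0. 0. 0.] tcp [0.1563 0.6562 0.2305] q [-1.42  0.58  0.02  1.44 -0.01  1.13 -0.06] F [-0.1  0.7  0.2]
```

The rows are not in the units I measure in: shifts go in shares of 50 mm and turns go in shares of pi rad. I convert before sending: 0.15 rad / 3.1416 = 0.0477.

>>> {"api": "jog_arm", "payload": {"segments": [{"wz":0.0477}, {"wz":0.0477}, {"wz":0.0477}, {"wz":0.0477}, {"wz":0.0477}, {"wz":0.0477}, {"wz":0.0477}, {"wz":0.0477}], "finger_gap": 0.03}}

```text
t: 0.9
tcp_pos: [0.1562, 0.6564, 0.2308]
ee_rot: [2.071, 2.362, -0.001]
force: [-0.4, -0.1, -0.1]
gripper_width: 0.0303
finger_force: 0.0
```

```bash
python3 -c "
from lib import *
delta([.58,.2,.23],down(-1.656))"
```

```text
t0.9 tool d [-0.5078  0.3606  0.0011] rot [1.000e-03 1.000e-03 1.787e+00] tcp [0.1562 0.6564 0.2308] q [-1.6   0.6   0.35  1.45 -0.21  1.13 -1.09] F [-0.4 -0.1 -0.1]
```

Converted, -0.039 m is -0.78, 0.0277 m is 0.554.

>>> {"api": "jog_arm", "payload": {"segments": [{"tx":-0.78, "ty":0.554}, {"tx":-0.78, "ty":0.554}, {"tx":-0.78, "ty":0.554}, {"tx":-0.78, "ty":0.554}, {"tx":-0.78, "ty":0.554}, {"tx":-0.78, "ty":0.554}, {"tx":-0.78, "ty":0.554}]}}

```text
t: 1.6
tcp_pos: [0.3866, 0.411, 0.2311]
ee_rot: [-2.064, -2.368, 0.001]
force: [-0.6, 0.7, -0.3]
gripper_width: 0.03
finger_force: 0.0
```

>>> {"api": "jog_arm", "payload": {"segments": [{"tx":-0.78, "ty":0.554}, {"tx":-0.78, "ty":0.554}, {"tx":-0.78, "ty":0.554}, {"tx":-0.78, "ty":0.554}, {"tx":-0.78, "ty":0.554}, {"tx":-0.78, "ty":0.554}]}}

```text
t: 2.2
tcp_pos: [0.5832, 0.202, 0.231]
ee_rot: [-2.064, -2.368, 0.001]
force: [0.8, 0.8, -0.0]
gripper_width: 0.0299
finger_force: 0.0
```

>>> {"api": "jog_arm", "payload": {"segments": [{"wz":0.0477}, {"wz":0.0477}, {"wz":0.0477}, {"wz":0.0477}, {"wz":0.0477}, {"wz":0.0477}]}}

```text
t: 2.8
tcp_pos: [0.5821, 0.2036, 0.2309]
ee_rot: [-2.892, -1.226, 0.001]
force: [0.4, 0.3, -0.1]
gripper_width: 0.0297
finger_force: 0.0
```

>>> {"api": "jog_arm", "payload": {"segments": [{"wz":0.0477}, {"wz":0.0477}, {"wz":0.0477}, {"wz":0.0477}, {"wz":0.0477}, {"wz":0.0436}]}}

```text
t: 3.4
tcp_pos: [0.582, 0.2038, 0.2309]
ee_rot: [3.139, -0.134, -0.001]
force: [0.0, 0.4, -0.7]
gripper_width: 0.0301
finger_force: 0.0
```

```bash
python3 -c "
from lib import *
delta([.5023,-.2921,.15],down(-1.656))"
```

```text
t3.4 tool d [-0.0373  0.5008  0.0811] rot [0.    0.001 0.   ] tcp [0.582  0.2038 0.2309] q [-0.92  0.64  0.9   1.62 -0.54  1.15 -1.55] F [ 0.   0.4 -0.7]
```

Converted, 0.0455 m is 0.91, -0.003 m is -0.06.

>>> {"api": "jog_arm", "payload": {"segments": [{"tx":-0.06, "ty":0.91}, {"tx":-0.06, "ty":0.91}, {"tx":-0.06, "ty":0.91}, {"tx":-0.06, "ty":0.91}, {"tx":-0.06, "ty":0.91}, {"tx":-0.06, "ty":0.91}, {"tx":-0.06, "ty":0.91}]}}

```text
t: 4.1
tcp_pos: [0.5356, -0.1137, 0.2311]
ee_rot: [-3.139, 0.124, 0.001]
force: [0.9, -0.2, -0.2]
gripper_width: 0.0301
finger_force: 0.0
```

>>> {"api": "jog_arm", "payload": {"segments": [{"tx":-0.08, "ty":0.91, "tz":0.4}, {"tx":-0.08, "ty":0.91, "tz":0.4}, {"tx":-0.08, "ty":0.91, "tz":0.4}, {"tx":-0.08, "ty":0.91, "tz":0.4}, {}]}}

```text
t: 4.6
tcp_pos: [0.5015, -0.2993, 0.1495]
ee_rot: [3.135, -0.14, -0.006]
force: [0.9, -1.1, -0.4]
gripper_width: 0.03
finger_force: 0.0
```

```bash
python3 - <<'E'
from lib import *
delta([.5023,-.2921,.112],down(-1.656))
im=optics.get_image("scene")[150:250,260:360];cv2.imwrite("pics/g1.png",cv2.resize(im,None,fx=6,fy=6,interpolation=2))
E
```

```text
t4.6 tool d [ 0.0003 -0.0074  0.0375] rot [ 0.003  0.003 -0.004] tcp [ 0.5015 -0.2993  0.1495] q [-0.01  0.65  0.76  1.8  -0.55  0.92 -0.66] F [ 0.9 -1.1 -0.4]
```

View pics/g1.png

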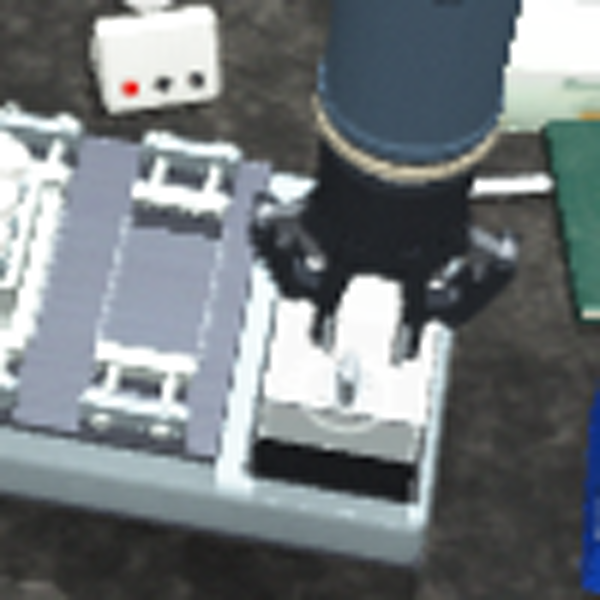

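The crop shows the fingers above the guard. Their centre is at column 367, the tab is at (347,378), so the tool is about 8 mm too far right. That matches the computed offset.

Converted, -0.007 m is -0.14.

>>> {"api": "jog_arm", "payload": {"segments": [{"ty":-0.14}, {}]}}

```text
t: 4.85
tcp_pos: [0.5075, -0.2826, 0.1513]
ee_rot: [-3.138, 0.119, -0.0]
force: [-0.1, 0.1, 0.2]
gripper_width: 0.0299
finger_force: 0.0
```

```bash
python3 -c "
from lib import *
delta([.5023,-.2921,.112],down(-1.656))"
```

```text
t4.8 tool d [-0.0045  0.0099  0.0393] rot [-0.002 -0.     0.009] tcp [ 0.5075 -0.2826  0.1513] q [-0.03  0.64  0.76  1.81 -0.55  0.92 -0.67] F [-0.1  0.1  0.2]
```

Converted, 0.0085 m is 0.17, -0.004 m is -0.08, 0.008 rad / 3.1416 = 0.0025.

>>> {"api": "jog_arm", "payload": {"segments": [{"tx":-0.08, "ty":0.17, "wz":0.0025}, {}, {}, {}]}}

```text
t: 5.25
tcp_pos: [0.5019, -0.2934, 0.1515]
ee_rot: [-3.139, 0.136, -0.0]
force: [0.4, 0.0, -0.0]
gripper_width: 0.03
finger_force: 0.0
```

>>> {"api": "jog_arm", "payload": {"segments": [{"tz":0.26}, {"tz":0.26}, {"tz":0.26}, {}, {}]}}

```text
t: 5.75
tcp_pos: [0.5013, -0.2936, 0.1117]
ee_rot: [-3.138, 0.138, 0.002]
force: [1.3, -0.2, 0.2]
gripper_width: 0.0298
finger_force: 0.0
```

```bash
python3 -c "
from lib import *
delta([.5023,-.2921,.112],down(-1.656))"
```

```text
t5.8 tool d [ 0.0008 -0.0016 -0.0003] rot [-0.     0.001 -0.002] tcp [ 0.5013 -0.2936  0.1117] q [ 0.01  0.68  0.72  1.85 -0.6   0.84 -0.62] F [ 1.3 -0.2  0.2]
```

>>> {"api": "jog_arm", "payload": {"segments": [{}, {}, {}, {}], "finger_gap": 0.0, "squeeze": 20}}

```text
t: 6.15
tcp_pos: [0.5019, -0.2949, 0.1129]
ee_rot: [3.136, -0.138, 0.002]
force: [0.1, -6.6, -0.6]
gripper_width: 0.0096
finger_force: 24.3
```

>>> {"api": "jog_arm", "payload": {"segments": [{"tx":0.152, "tz":-0.234, "wy":-0.0477}, {"tx":0.152, "tz":-0.234, "wy":-0.0477}, {"tx":0.152, "tz":-0.234, "wy":-0.0477}, {}, {}]}}

```text
t: 6.65
tcp_pos: [0.5293, -0.2975, 0.1436]
ee_rot: [-3.042, 0.133, 0.701]
force: [-0.2, -4.3, 2.9]
gripper_width: 0.0091
finger_force: 26.1
```

```bash
python3 -c "
from lib import *
delta([.5023,-.2921,.112],down(-1.656))"
```

```text
t6.7 tool d [-0.0108 -0.0031  0.0403] rot [ 0.003  0.453 -0.002] tcp [ 0.5293 -0.2975  0.1436] q [-0.    0.94  0.8   1.35 -0.37  1.47 -0.86] F [-0.2 -4.3  2.9]
```

Converted, -0.0117 m is -0.234, 0.0076 m is 0.152, -0.15 rad / 3.1416 = -0.0477.

>>> {"api": "jog_arm", "payload": {"segments": [{"tx":0.152, "tz":-0.234, "wy":-0.0477}, {"tx":0.152, "tz":-0.234, "wy":-0.0477}, {}, {}]}}

```text
t: 7.05
tcp_pos: [0.5543, -0.2996, 0.1532]
ee_rot: [-2.892, 0.126, 1.143]
force: [0.2, -7.3, -12.2]
gripper_width: 0.0096
finger_force: 26.2
```

```bash
python3 -c "
from lib import *
delta([.5023,-.2921,.112],down(-1.656))"
```

```text
t7.0 tool d [-0.0101 -0.003   0.0659] rot [ 0.002  0.753 -0.002] tcp [ 0.5543 -0.2996  0.1532] q [ 0.07  1.14  0.79  0.97 -0.29  1.88 -0.93] F [  0.2  -7.3 -12.2]
```

Converted, -0.03 m is -0.6, -0.02 m is -0.4.

>>> {"api": "jog_arm", "payload": {"segments": [{}, {}, {}, {"tz":-0.4}, {"tz":-0.6}, {"tz":-0.6}, {"tz":-0.6}], "finger_gap": 0.04}}

```text
t: 7.75
tcp_pos: [0.5911, -0.2952, 0.2111]
ee_rot: [-2.942, 0.11, 1.079]
force: [-0.5, 0.1, -0.1]
gripper_width: 0.0399
finger_force: 0.0
```

>>> {"api": "jog_arm", "payload": {"segments": [{"wy":0.0477}, {"wy":0.0477}, {"wy":0.0477}, {"wy":0.0477}, {"wy":0.0477}, {}, {}], "finger_gap": 0.0}}

```text
t: 8.45
tcp_pos: [0.59, -0.2946, 0.2123]
ee_rot: [3.12, -0.106, 0.072]
force: [0.9, 0.1, -0.0]
gripper_width: 0.0001
finger_force: 0.0
```

```bash
python3 -c "
from lib import *
delta([.45,-.2988,.23],down(-1.656))"
```

```text
t8.4 tool d [-0.1384  0.0141 -0.0239] rot [ 0.017 -0.047  0.017] tcp [ 0.59   -0.2946  0.2123] q [ 0.23  0.55  0.27  1.57 -0.17  0.99 -1.09] F [ 0.9  0.1 -0. ]
```

Converted, -0.035 m is -0.7, -0.02 m is -0.4, -0.047 rad / 3.1416 = -0.015.

>>> {"api": "jog_arm", "payload": {"segments": [{"tx":-0.7, "ty":0.08, "tz":-0.4, "wx":0.0054, "wy":-0.015, "wz":0.0054}, {"tx":-0.7, "ty":0.08}, {"tx":-0.7, "ty":0.08}, {"tx":-0.66, "ty":0.08}, {}, {}]}}

```text
t: 9.05
tcp_pos: [0.4527, -0.2996, 0.2298]
ee_rot: [3.138, -0.131, -0.0]
force: [0.9, 0.2, 0.9]
gripper_width: 0.0
finger_force: 0.0
```

```bash
python3 -c "
from lib import *
delta([.45,-.2988,.12],down(-1.656))
im=optics.get_image('scene')[150:250,260:360];cv2.imwrite('pics/g2.png',cv2.resize(im,None,fx=4,fy=4,interpolation=2))"
```

```text
t9.1 tool d [-0.0027 -0.0006  0.1098] rot [0.001 0.    0.002] tcp [ 0.4527 -0.2996  0.2298] q [ 0.29  0.39  0.3   1.8  -0.14  0.97 -1.01] F [0.9 0.2 0.9]
```

View pics/g2.png

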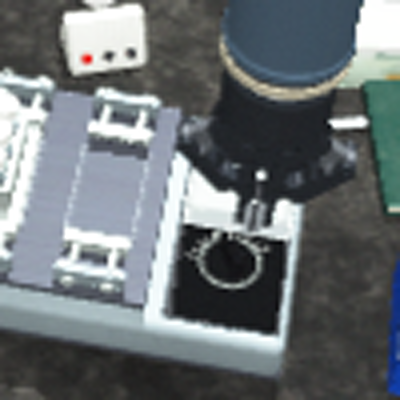

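The guard is half open and the dial is exposed at crop (231,262). Next I'll descend in front of the guard and push it upright.

Converted, 0.037 m is 0.74, 0.036 m is 0.72.

>>> {"api": "jog_arm", "payload": {"segments": [{"tz":0.74}, {"tz":0.74}, {"tz":0.72}, {}, {}]}}

```text
t: 9.6
tcp_pos: [0.4524, -0.2994, 0.1192]
ee_rot: [3.139, -0.13, -0.003]
force: [0.8, 0.0, -0.1]
gripper_width: 0.0001
finger_force: 0.0
```

>>> {"api": "jog_arm", "payload": {"segments": [{"tx":0.4}, {"tx":0.4}, {"tx":0.4}, {"tx":0.4}, {"tx":0.4}, {"tx":0.4}, {}]}}

```text
t: 10.3
tcp_pos: [0.5764, -0.3102, 0.1232]
ee_rot: [3.136, -0.128, 0.012]
force: [1.1, 0.7, 1.0]
gripper_width: -0.0001
finger_force: 0.0
```

```bash
python3 -c "
from lib import *
delta([.588,-.2988,.12],down(-1.656))"
```

```text
t10.3 tool d [ 0.0106 -0.0123  0.0032] rot [ 0.003 -0.008  0.004] tcp [ 0.5764 -0.3102  0.1232] q [ 0.27  0.66  0.25  1.64 -0.2   0.86 -1.05] F [1.1 0.7 1. ]
```

Converted, 0.008 m is 0.16.

>>> {"api": "jog_arm", "payload": {"segments": [{"tx":0.16}, {"tx":0.16}, {}, {}]}}

```text
t: 10.7
tcp_pos: [0.587, -0.3109, 0.1192]
ee_rot: [3.138, -0.132, -0.001]
force: [0.2, -1.1, -0.6]
gripper_width: -0.0001
finger_force: 0.0
```

>>> {"api": "jog_arm", "payload": {"segments": [{"tx":-0.6}, {"tx":-0.8}, {"tx":-0.8}, {"tx":-0.8, "tz":-0.8}, {}, {}]}}

```text
t: 11.3
tcp_pos: [0.4418, -0.2991, 0.1556]
ee_rot: [3.138, -0.134, 0.002]
force: [1.2, 0.8, -0.2]
gripper_width: 0.0001
finger_force: 0.0
```

```bash
python3 - <<'E'
from lib import *
delta([.588,-.2988,.12],down(-1.656))
v=grab()
for n in v: cv2.imwrite(f"pics/{n}1.png",v[n])
def cr(n,x0,y0): return cv2.resize(v[n][y0:y0+65,x0:x0+50],None,fx=8,fy=8,interpolation=2)
cv2.imwrite("pics/g3.png",np.hstack([cr("top",290,165),cr("scene",290,175)]))
E
```

```text
t11.3 tool d [ 0.1456 -0.0127  0.0358] rot [ 0.001 -0.001 -0.   ] tcp [ 0.4418 -0.2991  0.1556] q [ 0.32  0.47  0.27  1.92 -0.17  0.78 -0.97] F [ 1.2  0.8 -0.2]
```

View pics/g3.png

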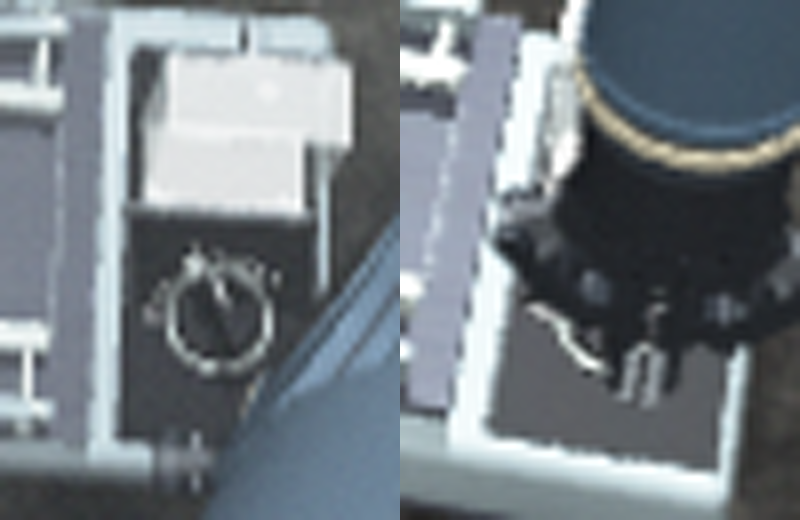

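The guard stands upright. In the top crop the ring centre is at (220,318), the tab tip at about (190,258), and the white pointer runs from (228,305) to (215,275). I'll move the arm aside for a clear close-up.

Converted, -0.05 m is -1, -0.02 m is -0.4.

>>> {"api": "jog_arm", "payload": {"segments": [{"tx":0.2, "ty":-0.8, "tz":-0.6}, {"tx":0.2, "ty":-1, "tz":-0.4}, {"tx":0.2, "ty":-1}, {"tx":0.2, "ty":-1}, {"tx":0.2, "ty":-1}, {"tx":0.2, "ty":-1}, {"tx":0.2, "ty":-1}, {"tx":0.2, "ty":-1}], "finger_gap": 0.06}}

```text
t: 12.2
tcp_pos: [0.552, 0.0754, 0.2009]
ee_rot: [3.138, -0.13, -0.003]
force: [2.1, -1.6, 0.3]
gripper_width: 0.0601
finger_force: 0.0
```

>>> {"api": "jog_arm", "payload": {"segments": [{"ty":-1}, {"ty":-0.6}, {}, {}]}}

```text
t: 12.6
tcp_pos: [0.558, 0.1531, 0.2006]
ee_rot: [3.137, -0.128, -0.003]
force: [-0.6, -0.8, -0.2]
gripper_width: 0.0601
finger_force: 0.0
```

```bash
python3 - <<'E'
from lib import *
v=grab()
for n in v: cv2.imwrite(f"pics/{n}1.png",v[n])
def cr(n,x0,y0): return cv2.resize(v[n][y0:y0+30,x0:x0+33],None,fx=12,fy=12,interpolation=2)
cv2.imwrite("pics/g4.png",np.hstack([cr("top",301,189),cr("scene",301,199)]))
ce=place([[.0145-.048,-.201,.0]],.5866,-.0973,-.0849);print(ce, proj("top",ce+[0,0,.068]),proj("scene",ce+[0,0,.068]))
delta([.588,-.2988,.12],down(-1.656))
E
```

```text
[[ 0.53617625 -0.2947353   0.        ]] [[316.30448805 202.70085496]] [[316.33318954 213.52127894]]
t12.7 tool d [0.0681 0.4454 0.082 ] rot [ 0.002  0.001 -0.   ] tcp [0.5582 0.1509 0.2013] q [-0.51  0.47  0.24  1.75 -0.13  0.94 -1.87] F [ 0.2  0.5 -0.1]
```

View pics/g4.png

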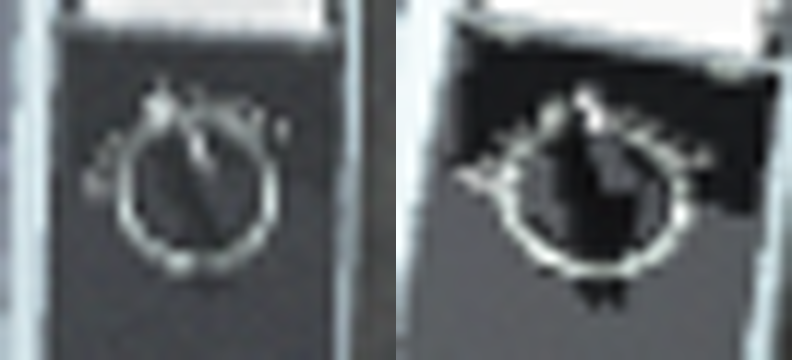

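In the top crop, the ring centre is at (198,189), the tab blob at (157,103) and the pointer from (188,128) to (204,163). In the scene half, the ring centre is at (199,203), the tab blob at (157,112) and the white pointer end at (190,100).

```bash
python3 - <<'E'
from lib import *
o={"top":(301,189),"scene":(301,199)}
f=lambda n,u,v,z:onz(n,(o[n][0]+u/12-.5,o[n][1]+v/12-.5),z)
ang=lambda d:(lambda e:np.arctan2(e[0],e[1]))(place([[d[0],d[1],0]],0,0,.0849)[0])  # clockwise from +y
for n,c,t,p in(("top",(198,189),(157,103),[(188,128),(204,163)]),("scene",(199,203),(157,112),[(190,100)])):
    C0=f(n,*c,.068);T=f(n,*t,.068);print(n,"centre",C0.round(4),"tab ang",ang(T-C0).round(3),"r",np.hypot(*(T-C0)[:2]).round(4))
    for q in p: P=f(n,*q,.092);print("  ptr",ang(P-C0).round(3),np.hypot(*(P-C0)[:2]).round(4))
# contours of white tab via darker bg: enlarge
E
```

```text
top centre [ 0.53   -0.2971  0.068 ] tab ang 1.096 r 0.0311
  ptr 1.129 0.0175
  ptr 1.169 0.0051
scene centre [ 0.5287 -0.2975  0.068 ] tab ang 1.08 r 0.0325
  ptr 1.175 0.0183
```

Converted, 0.045 m is 0.9, 0.002 m is 0.04.

>>> {"api": "jog_arm", "payload": {"segments": [{"ty":0.9}, {"ty":0.9}, {"tx":0.04, "ty":0.9}, {"tx":0.04, "ty":0.9}, {"tx":0.04, "ty":0.9}, {"tx":0.04, "ty":0.9}, {"tx":0.04, "ty":0.9}, {"ty":0.9}], "finger_gap": 0.04}}

```text
t: 13.5
tcp_pos: [0.5368, -0.2108, 0.2022]
ee_rot: [3.138, -0.136, -0.001]
force: [1.2, 0.2, -0.9]
gripper_width: 0.0399
finger_force: 0.0
```

>>> {"api": "jog_arm", "payload": {"segments": [{"ty":0.9}, {"ty":0.88}, {"wz":-0.0477}, {"wz":-0.0477}, {"tz":0.8, "wz":-0.0353}, {"tz":0.6}, {}, {}]}}

```text
t: 14.3
tcp_pos: [0.5296, -0.2972, 0.1325]
ee_rot: [3.1, 0.507, -0.003]
force: [0.2, 0.4, 0.8]
gripper_width: 0.0402
finger_force: 0.0
```

```bash
python3 -c "
from lib import *
delta([.5295,-.2973,.074],down(-1.245))"
```

```text
t14.3 tool d [-0.      0.      0.0585] rot [ 0.     0.002 -0.001] tcp [ 0.5296 -0.2972  0.1325] q [ 0.34  0.58  0.14  1.75 -0.1   0.82 -0.71] F [0.2 0.4 0.8]
```

Converted, 0.03 m is 0.6, 0.028 m is 0.56.

>>> {"api": "jog_arm", "payload": {"segments": [{"tz":0.6}, {"tz":0.56}, {}, {}]}}

```text
t: 14.7
tcp_pos: [0.5309, -0.2969, 0.0758]
ee_rot: [3.098, 0.51, 0.001]
force: [-0.4, -0.9, -0.4]
gripper_width: 0.0401
finger_force: 0.0
```

>>> {"api": "jog_arm", "payload": {"segments": [{}, {}, {}, {}], "finger_gap": 0.0, "squeeze": 25}}

```text
t: 15.1
tcp_pos: [0.5317, -0.2983, 0.0763]
ee_rot: [3.096, 0.509, 0.004]
force: [1.1, -4.0, 7.3]
gripper_width: 0.01
finger_force: 32.3
```

```bash
python3 -c "
from lib import *
delta([.5295,-.2973,.074],down(-1.245))"
```

```text
t15.1 tool d [-0.0018 -0.0017  0.0023] rot [ 0.005 -0.002  0.   ] tcp [ 0.5317 -0.2983  0.0763] q [ 0.35  0.65  0.13  1.8  -0.12  0.7  -0.7 ] F [ 1.1 -4.   7.3]
```

The rows are not in the units I measure in: shifts go in shares of 50 mm and turns go in shares of pi rad. I convert before sending: -0.15 rad / 3.1416 = -0.0477.

>>> {"api": "jog_arm", "payload": {"segments": [{"wz":-0.0477}, {"wz":-0.0477}, {"wz":-0.0477}, {"wz":-0.0477}, {"wz":-0.0477}, {"wz":-0.0477}, {"wz":-0.0446}, {}]}}

```text
t: 15.9
tcp_pos: [0.5329, -0.2995, 0.0762]
ee_rot: [2.427, 1.983, 0.002]
force: [6.1, -9.1, 1.6]
gripper_width: 0.0103
finger_force: 30.5
```

```bash
python3 -c "
from lib import *
delta([.5295,-.2973,.074],down(-.085));print(bot.state()['ft_torque'])"
```

```text
t15.9 tool d [ 0.0015 -0.0038  0.0022] rot [ 0.007  0.004 -0.116] tcp [ 0.5329 -0.2995  0.0762] q [ 0.54  0.65 -0.18  1.79  0.17  0.71  0.08] F [ 6.1 -9.1  1.6]
[-1.72283185 -1.20173701  0.00521753]
```

>>> {"api": "jog_arm", "payload": {"segments": [{"wz":-0.0191}, {"wz":-0.0191}, {}, {}]}}

```text
t: 16.3
tcp_pos: [0.5331, -0.2995, 0.0763]
ee_rot: [2.308, 2.119, 0.001]
force: [5.9, -9.2, 1.7]
gripper_width: 0.0099
finger_force: 30.4
```

```bash
python3 -c "
from lib import *
delta([.5295,-.2973,.074],down(-.085));print(bot.state()['ft_torque'])"
```

```text
t16.3 tool d [ 0.0019 -0.0038  0.0022] rot [ 0.007  0.005 -0.001] tcp [ 0.5331 -0.2995  0.0763] q [ 0.56  0.65 -0.21  1.79  0.2   0.72  0.17] F [ 5.9 -9.2  1.7]
[-1.93021096 -1.32391276 -0.091245  ]
```

Converted, -0.03 rad / 3.1416 = -0.0095.

>>> {"api": "jog_arm", "payload": {"segments": [{"wz":-0.0159}, {"wz":-0.0095}, {}, {}]}}

```text
t: 16.7
tcp_pos: [0.5332, -0.2996, 0.0763]
ee_rot: [2.224, 2.207, 0.001]
force: [7.1, -8.6, 0.7]
gripper_width: 0.0099
finger_force: 46.8
```

```bash
python3 -c "
from lib import *
delta([.5295,-.2973,.074],down(-.085));print(bot.state()['ft_torque'])"
```

```text
t16.7 tool d [ 0.0023 -0.0037  0.0023] rot [0.007 0.005 0.077] tcp [ 0.5332 -0.2996  0.0763] q [ 0.58  0.65 -0.23  1.79  0.22  0.72  0.23] F [ 7.1 -8.6  0.7]
[-1.79570243 -1.3515203  -1.04716133]
```

The torque jumped to -1.05 N m at a heading of about -0.08, so the dial is at its zero stop. I'll release it and rise, then look.

Converted, -0.05 m is -1, -0.04 m is -0.8.

>>> {"api": "jog_arm", "payload": {"segments": [{}, {}, {}, {"tz":-0.8}, {"tz":-1}, {"tz":-1}, {}, {}], "finger_gap": 0.04}}

```text
t: 17.5
tcp_pos: [0.5306, -0.2961, 0.2156]
ee_rot: [2.224, 2.216, -0.001]
force: [-0.2, -0.1, -0.8]
gripper_width: 0.0401
finger_force: 0.0
```

```bash
python3 -c "
from lib import *
delta([.5566,-.0947,.215],down(-1.656))"
```

```text
t17.5 tool d [2.014e-01 2.520e-02 2.000e-04] rot [0.002 0.    1.652] tcp [ 0.5306 -0.2961  0.2156] q [ 0.61  0.49 -0.27  1.64  0.15  1.02  0.28] F [-0.2 -0.1 -0.8]
```

Converted, 0.15 rad / 3.1416 = 0.0477.

>>> {"api": "jog_arm", "payload": {"segments": [{"wz":0.0477}, {"wz":0.0477}, {"wz":0.0477}, {"wz":0.0477}, {"wz":0.0477}, {"wz":0.0477}], "finger_gap": 0.06}}

```text
t: 18.1
tcp_pos: [0.5293, -0.2955, 0.2123]
ee_rot: [-2.97, -1.019, 0.005]
force: [0.5, 0.7, -0.6]
gripper_width: 0.0598
finger_force: 0.0
```

>>> {"api": "jog_arm", "payload": {"segments": [{"wz":0.0477}, {"wz":0.0477}, {"wz":0.0477}, {"wz":0.0477}, {"wz":0.0484}]}}

```text
t: 18.6
tcp_pos: [0.5294, -0.2955, 0.2124]
ee_rot: [-3.138, 0.14, 0.006]
force: [-0.2, 0.6, -0.1]
gripper_width: 0.0598
finger_force: 0.0
```

>>> {"api": "jog_arm", "payload": {"segments": [{"tx":0.16, "ty":-0.82}, {"tx":0.16, "ty":-0.82}, {"tx":0.16, "ty":-0.82}, {"tx":0.16, "ty":-0.8}, {"tx":0.14, "ty":-0.8}, {}, {}, {}]}}

```text
t: 19.4
tcp_pos: [0.5852, -0.0982, 0.2131]
ee_rot: [3.137, -0.133, -0.004]
force: [-0.5, -1.4, -0.3]
gripper_width: 0.0601
finger_force: 0.0
```

```bash
python3 -c "
from lib import *
delta([.5866,-.0973,.087],down(-1.656))"
```

```text
t19.4 tool d [ 0.0016 -0.0012  0.1261] rot [0.002 0.003 0.001] tcp [ 0.5852 -0.0982  0.2131] q [-0.01  0.48  0.15  1.69 -0.08  0.99 -1.49] F [-0.5 -1.4 -0.3]
```

Converted, 0.04 m is 0.8, 0.03 m is 0.6, 0.003 rad / 3.1416 = 0.001.

>>> {"api": "jog_arm", "payload": {"segments": [{"tx":0.02, "ty":-0.02, "tz":0.8, "wx":0.0006, "wy":0.001}, {"tz":0.8}, {"tz":0.6}, {"tz":0.28}, {}, {}, {}]}}

```text
t: 20.1
tcp_pos: [0.5879, -0.0969, 0.0912]
ee_rot: [-3.138, 0.132, -0.007]
force: [0.7, 0.6, -0.3]
gripper_width: 0.06
finger_force: 0.0
```

>>> {"api": "jog_arm", "payload": {"segments": [{}, {}, {}, {}, {}], "finger_gap": 0.0, "squeeze": 90}}

```text
t: 20.6
tcp_pos: [0.588, -0.0959, 0.0914]
ee_rot: [-3.137, 0.131, -0.007]
force: [-1.6, 0.7, 8.1]
gripper_width: 0.034
finger_force: 90.8
```

```bash
python3 -c "
from lib import *
delta([.5866,-.0973,.087],down(-1.656));print(bot.state()['ft_torque'])"
```

```text
t20.6 tool d [-0.0013  0.0015  0.0044] rot [-0.002 -0.004  0.002] tcp [ 0.588  -0.0959  0.0914] q [ 0.01  0.61  0.12  1.82 -0.11  0.71 -1.46] F [-1.6  0.7  8.1]
[ 0.25428166  0.42204305 -0.17624244]
```

Converted, 0.004 m is 0.08, 0.003 m is 0.06.

>>> {"api": "jog_arm", "payload": {"segments": [{"tx":0.08}, {"tx":0.08}, {"tx":0.06}, {}, {}]}}

```text
t: 21.1
tcp_pos: [0.591, -0.0962, 0.0914]
ee_rot: [-3.136, 0.132, 0.016]
force: [-31.4, 5.1, 35.7]
gripper_width: 0.0341
finger_force: 94.1
```

```bash
python3 -c "
from lib import *
delta([.5866,-.0973,.087],down(-1.656));print(bot.state()['ft_torque'])"
```

```text
t21.1 tool d [-0.0042  0.0015  0.0044] rot [-0.003  0.01   0.001] tcp [ 0.591  -0.0962  0.0914] q [ 0.01  0.62  0.12  1.8  -0.11  0.73 -1.47] F [-31.4   5.1  35.7]
[ 0.93042909  5.94650996 -0.11115458]
```

Converted, -0.003 m is -0.06.

>>> {"api": "jog_arm", "payload": {"segments": [{"tz":-0.06}, {}, {}]}}

```text
t: 21.4
tcp_pos: [0.5942, -0.0965, 0.0923]
ee_rot: [-3.137, 0.131, 0.008]
force: [-10.4, 1.4, 0.3]
gripper_width: 0.0343
finger_force: 91.1
```

```bash
python3 -c "
from lib import *
delta([.5866,-.0973,.087],down(-1.656));print(bot.state()['ft_torque'])"
```

```text
t21.4 tool d [-0.0075  0.0015  0.0053] rot [-0.002  0.005  0.002] tcp [ 0.5942 -0.0965  0.0923] q [ 0.01  0.62  0.12  1.79 -0.11  0.73 -1.47] F [-10.4   1.4   0.3]
[ 0.33076756  2.19557809 -0.07319336]
```

Converted, 0.003 m is 0.06, -0.0005 m is -0.01.

>>> {"api": "jog_arm", "payload": {"segments": [{"tx":0.06, "tz":-0.01}, {"tx":0.06}, {}, {}]}}

```text
t: 21.8
tcp_pos: [0.5991, -0.0969, 0.0924]
ee_rot: [-3.137, 0.131, 0.012]
force: [-14.7, 2.6, 2.3]
gripper_width: 0.0338
finger_force: 91.3
```

```bash
python3 -c "
from lib import *
delta([.5866,-.0973,.087],down(-1.656));print(bot.state()['ft_torque'])"
```

```text
t21.8 tool d [-0.0124  0.0014  0.0055] rot [-0.002  0.008  0.002] tcp [ 0.5991 -0.0969  0.0924] q [ 0.01  0.63  0.12  1.78 -0.11  0.75 -1.47] F [-14.7   2.6   2.3]
[ 0.40888851  2.99664881 -0.13210373]
```

Converted, -0.0058 m is -0.116, 0.001 m is 0.02, -0.095 rad / 3.1416 = -0.0302.

>>> {"api": "jog_arm", "payload": {"segments": [{"tx":0.02, "tz":-0.116, "wy":-0.0302}, {"tx":0.02, "tz":-0.116, "wy":-0.0302}, {}, {}]}}

```text
t: 22.2
tcp_pos: [0.6027, -0.0973, 0.1041]
ee_rot: [-3.114, 0.13, 0.308]
force: [-13.2, 2.2, 0.9]
gripper_width: 0.0343
finger_force: 91.5
```

```bash
python3 -c "
from lib import *
delta([.5866,-.0973,.087],down(-1.656));print(bot.state()['ft_torque'])"
```

```text
t22.2 tool d [-0.0124  0.0013  0.0199] rot [-0.001  0.197  0.002] tcp [ 0.6027 -0.0973  0.1041] q [ 0.    0.71  0.14  1.57 -0.1   1.06 -1.48] F [-13.2   2.2   0.9]
[ 0.35868412  2.75769974 -0.10884465]
```

Converted, -0.007 m is -0.14.

>>> {"api": "jog_arm", "payload": {"segments": [{"tx":-0.14}, {"tx":-0.14}, {"tx":-0.14}, {}, {}]}}

```text
t: 22.7
tcp_pos: [0.5849, -0.0957, 0.1082]
ee_rot: [-3.115, 0.129, 0.298]
force: [-3.6, 1.0, -15.4]
gripper_width: 0.0344
finger_force: 91.6
```

```bash
python3 -c "
from lib import *
delta([.5866,-.0973,.087],down(-1.656));print(bot.state()['ft_torque'])"
```

```text
t22.7 tool d [0.0058 0.0015 0.0204] rot [-0.001  0.191  0.002] tcp [ 0.5849 -0.0957  0.1082] q [ 0.    0.68  0.14  1.63 -0.1   1.03 -1.48] F [ -3.6   1.  -15.4]
[ 0.11227858  0.67541073 -0.0212672 ]
```

Converted, -0.004 m is -0.08, -0.003 m is -0.06.

>>> {"api": "jog_arm", "payload": {"segments": [{"tx":-0.06, "tz":0.02}, {"tx":-0.08, "tz":0.02}, {}, {}]}}

```text
t: 23.1
tcp_pos: [0.58, -0.0955, 0.1092]
ee_rot: [-3.117, 0.13, 0.289]
force: [1.1, -0.1, -3.1]
gripper_width: 0.0344
finger_force: 93.3
```

```bash
python3 -c "
from lib import *
delta([.5866,-.0973,.087],down(-1.656));print(bot.state()['ft_torque'])"
```

```text
t23.1 tool d [0.0107 0.0013 0.0206] rot [-0.001  0.185  0.002] tcp [ 0.58   -0.0955  0.1092] q [ 0.    0.67  0.14  1.65 -0.1   1.01 -1.48] F [ 1.1 -0.1 -3.1]
[-0.09396175 -0.36513553  0.01335938]
```

Converted, -0.03 m is -0.6, -0.02 m is -0.4, 0.1 rad / 3.1416 = 0.0318.

>>> {"api": "jog_arm", "payload": {"segments": [{"tx":-0.08, "tz":-0.4}, {"tx":-0.12, "tz":-0.6}, {"tx":-0.12, "tz":-0.6}, {"tx":-0.12, "tz":-0.6}, {"wy":0.0318}, {"wy":0.0271}, {}, {}]}}

```text
t: 23.9
tcp_pos: [0.5779, -0.0953, 0.2213]
ee_rot: [-3.137, 0.13, 0.004]
force: [0.1, -1.1, -4.4]
gripper_width: 0.0338
finger_force: 93.2
```

```bash
python3 -c "
from lib import *
delta([.52,.20,.23],down(-.085));print(bot.state()['ft_torque'])"
```

```text
t23.9 tool d [-0.0822 -0.2895 -0.008 ] rot [-3.000e-03  1.000e-03 -1.569e+00] tcp [ 0.5779 -0.0953  0.2213] q [-0.02  0.46  0.15  1.7  -0.08  1.   -1.49] F [ 0.1 -1.1 -4.4]
[-0.00278323 -0.05942977 -0.03683198]
```

Converted, -0.036 m is -0.72, -0.01 m is -0.2.

>>> {"api": "jog_arm", "payload": {"segments": [{"tx":-0.2, "ty":-0.72}, {"tx":-0.2, "ty":-0.72}, {"tx":-0.2, "ty":-0.72}, {"tx":-0.2, "ty":-0.72}, {"tx":-0.2, "ty":-0.72}, {"tx":-0.2, "ty":-0.72}, {"tx":-0.2, "ty":-0.72}, {"tx":-0.2, "ty":-0.72}]}}

```text
t: 24.7
tcp_pos: [0.5224, 0.2002, 0.2208]
ee_rot: [-3.138, 0.13, 0.006]
force: [1.3, -0.0, -4.0]
gripper_width: 0.0341
finger_force: 93.2
```

>>> {"api": "jog_arm", "payload": {"segments": [{"wz":-0.0477}, {"wz":-0.0477}, {"wz":-0.0477}, {"wz":-0.0477}, {"wz":-0.0477}, {"wz":-0.0477}]}}

```text
t: 25.3
tcp_pos: [0.5229, 0.1986, 0.2207]
ee_rot: [-2.877, -1.255, 0.005]
force: [-0.0, 0.5, -4.0]
gripper_width: 0.0342
finger_force: 93.3
```

>>> {"api": "jog_arm", "payload": {"segments": [{"wz":-0.0477}, {"wz":-0.0477}, {"wz":-0.0477}, {"wz":-0.0477}, {"wz":-0.0223}, {}]}}

```text
t: 25.9
tcp_pos: [0.5229, 0.1982, 0.2206]
ee_rot: [-2.31, -2.124, 0.003]
force: [0.5, -0.7, -4.2]
gripper_width: 0.0343
finger_force: 93.3
```

```bash
python3 -c "
from lib import *
delta([.50,.43,.03],down(-.085));print(bot.state()['ft_torque'])"
```

```text
t25.9 tool d [ 0.2289 -0.0414  0.191 ] rot [-0.004 -0.001  0.001] tcp [0.5229 0.1982 0.2206] q [-0.24  0.42 -0.29  1.75  0.14  0.99 -0.67] F [ 0.5 -0.7 -4.2]
[-0.0245851  -0.03541967  0.02683318]
```

Converted, 0.038 m is 0.76, 0.03 m is 0.6.

>>> {"api": "jog_arm", "payload": {"segments": [{"tx":0.76, "ty":-0.14}, {"tx":0.76, "ty":-0.14}, {"tx":0.76, "ty":-0.14}, {"tx":0.76, "ty":-0.14}, {"tx":0.76, "ty":-0.14}, {"tx":0.76, "ty":-0.14}, {"tz":0.6}, {"tz":0.6}]}}

```text
t: 26.7
tcp_pos: [0.4991, 0.4315, 0.1607]
ee_rot: [-2.311, -2.123, -0.0]
force: [0.4, -0.8, -4.7]
gripper_width: 0.0343
finger_force: 93.4
```

>>> {"api": "jog_arm", "payload": {"segments": [{"tz":0.6}, {"tz":0.6}, {"tz":0.6}, {"tz":0.6}, {"tz":0.28}, {}, {}]}}

```text
t: 27.4
tcp_pos: [0.4995, 0.4298, 0.0281]
ee_rot: [-2.312, -2.123, 0.0]
force: [-1.1, 0.4, -3.4]
gripper_width: 0.034
finger_force: 93.1
```

```bash
python3 -c "
from lib import *
delta([.50,.43,.0134],down(-.085));print(bot.state()['ft_torque'])"
```

```text
t27.4 tool d [0.0002 0.0006 0.0147] rot [-0.002 -0.002  0.   ] tcp [0.4995 0.4298 0.0281] q [-0.63  0.77 -0.25  1.68  0.26  0.73 -1.09] F [-1.1  0.4 -3.4]
[-0.00571484 -0.02471841 -0.06296721]
```

Converted, 0.006 m is 0.12, 0.005 m is 0.1.

>>> {"api": "jog_arm", "payload": {"segments": [{"tz":0.12}, {"tz":0.1}, {"tz":0.04}, {}, {}]}}

```text
t: 27.9
tcp_pos: [0.499, 0.4293, 0.0147]
ee_rot: [-2.311, -2.124, 0.001]
force: [-0.3, 0.2, -3.7]
gripper_width: 0.0342
finger_force: 93.1
```

```bash
python3 -c "
from lib import *
delta([.50,.43,.0134],down(-.085))"
```

```text
t27.9 tool d [0.0007 0.001  0.0013] rot [-0.002 -0.002  0.001] tcp [0.499  0.4293 0.0147] q [-0.64  0.79 -0.24  1.68  0.26  0.7  -1.1 ] F [-0.3  0.2 -3.7]
```

Converted, 0.0015 m is 0.03.

>>> {"api": "jog_arm", "payload": {"segments": [{"tz":0.03}, {"tz":0.03}, {}, {}]}}

```text
t: 28.3
tcp_pos: [0.4991, 0.4295, 0.0135]
ee_rot: [-2.311, -2.124, -0.001]
force: [-4.6, -5.2, 15.1]
gripper_width: 0.0339
finger_force: 95.6
```

>>> {"api": "jog_arm", "payload": {"segments": [{}, {}, {}, {"tz":-0.8}, {"tz":-1}, {"tz":-1}, {"tz":-1}, {}], "finger_gap": 0.06}}

```text
t: 29.1
tcp_pos: [0.5018, 0.4318, 0.2092]
ee_rot: [-2.311, -2.124, -0.018]
force: [0.5, 1.0, -0.3]
gripper_width: 0.06
finger_force: 0.0
```

```bash
python3 - <<'E'
from lib import *
delta([.50,.43,.0134],down(-.085))
v=grab()
for n in v: cv2.imwrite(f"pics/{n}2.png",v[n])
for g in[(.6283,.2685),(.5319,.276),(.4226,.2832)]:
    x,e=fitblock(v,[*g,1.5]);print("block",x.round(4),round(e,3))
    for n in v:
        for P in(np.array(FL)[1::2][[0,1,3,2]],np.array(BD)[[4,5,7,6]]):
            cv2.polylines(v[n],[np.round((proj(n,place(P,*x))+0)*16).astype(int)],True,(0,0,255),1,shift=4)
A=cv2.resize(v["top"][150:260,80:250],None,fx=4,fy=4,interpolation=2)
cv2.imwrite("pics/b2.png",A)
E
```

```text
t29.1 tool d [-0.004  -0.0027  0.1957] rot [ 0.005 -0.011  0.001] tcp [0.5018 0.4318 0.2092] q [-0.6   0.58 -0.3   1.51  0.18  1.07 -1.03] F [ 0.5  1.  -0.3]
block [0.6284 0.2674 1.4188] 0.555
block [0.554  0.2626 0.9206] 8.026
block [0.4334 0.2859 1.0935] 10.719
```

View pics/b2.png

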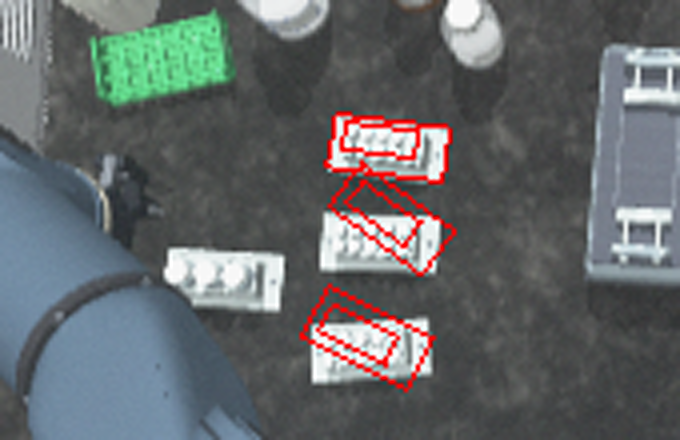

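The top crop shows the old block standing at crop (225,280) and the three ten-vial blocks unmoved. The bad overlays come from the arm hiding the scene view, so I'll fit with the top view only.

```bash
python3 - <<'E'
from lib import *
for k in(0,2):
  v={"top":cv2.imread(f"pics/top{k}.png")}
  for g in[(.6283,.2685),(.5319,.276),(.4226,.2832)]:
    for thr in(90,120):
      x,e=fitblock(v,[*g,1.5],thr);print(k,thr,x.round(4),round(e,3))
v=cv2.imread("pics/top0.png");x=[.6283,.2685,1.417]
E
```

```text
0 90 [0.6273 0.268  1.4129] 0.08
0 120 [0.6271 0.2677 1.417 ] 0.029
0 90 [0.5304 0.2759 1.5228] 0.076
0 120 [0.5306 0.2756 1.512 ] 0.033
0 90 [0.4206 0.2829 1.6277] 0.075
0 120 [0.4216 0.2826 1.603 ] 0.038
2 90 [0.6273 0.2683 1.4317] 0.08
2 120 [0.6269 0.2677 1.4218] 0.03
2 90 [0.5307 0.2761 1.5051] 0.076
2 120 [0.5307 0.2755 1.5129] 0.035
2 90 [0.4203 0.2829 1.6177] 0.077
2 120 [0.4217 0.2826 1.6031] 0.037
```

Converted, 0.04 m is 0.8, -0.038 m is -0.76, 0.068 rad / 3.1416 = 0.0216.

>>> {"api": "jog_arm", "payload": {"segments": [{"tx":-0.76, "ty":0.7, "wx":0.0016, "wy":-0.0032, "wz":0.0216}, {"tx":-0.76, "ty":0.7}, {"tx":-0.76, "ty":0.7}, {"tx":-0.72, "ty":0.64}, {"tz":0.8}, {"tz":0.8}, {}, {}]}}

```text
t: 30.0
tcp_pos: [0.6105, 0.2655, 0.1206]
ee_rot: [-2.382, -2.047, 0.023]
force: [0.8, 0.8, 1.2]
gripper_width: 0.0598
finger_force: 0.0
```

```bash
python3 -c "
from lib import *
delta([.627,.2678,.0135],down(-.153))"
```

```text
t30.0 tool d [0.0059 0.017  0.1069] rot [-0.01   0.011  0.002] tcp [0.6105 0.2655 0.1206] q [-0.33  0.68 -0.26  1.57  0.2   0.93 -0.81] F [0.8 0.8 1.2]
```

Converted, 0.035 m is 0.7, 0.03 m is 0.6, 0.011 rad / 3.1416 = 0.0035.

>>> {"api": "jog_arm", "payload": {"segments": [{"tx":0.12, "ty":0.34, "wx":-0.0032, "wy":0.0035}, {}, {"tz":0.7}, {"tz":0.6}, {}, {}]}}

```text
t: 30.6
tcp_pos: [0.6293, 0.2695, 0.0578]
ee_rot: [2.382, 2.046, 0.006]
force: [0.6, -0.1, 0.1]
gripper_width: 0.0601
finger_force: 0.0
```

```bash
python3 -c "
from lib import *
delta([.627,.2678,.0135],down(-.153))"
```

```text
t30.6 tool d [-0.0022 -0.0022  0.0443] rot [ 0.003 -0.002  0.002] tcp [0.6293 0.2695 0.0578] q [-0.34  0.76 -0.24  1.59  0.23  0.82 -0.82] F [ 0.6 -0.1  0.1]
```

Converted, 0.02 m is 0.4, 0.015 m is 0.3, 0.003 rad / 3.1416 = 0.001.

>>> {"api": "jog_arm", "payload": {"segments": [{"tx":-0.04, "ty":-0.04, "tz":0.4, "wx":0.001, "wy":-0.0006}, {"tz":0.3}, {"tz":0.18}, {}, {}, {}]}}

```text
t: 31.2
tcp_pos: [0.6276, 0.2676, 0.0133]
ee_rot: [2.384, 2.046, 0.002]
force: [0.0, -0.4, -0.4]
gripper_width: 0.0604
finger_force: 0.0
```

>>> {"api": "jog_arm", "payload": {"segments": [{}, {}, {}, {}], "finger_gap": 0.0, "squeeze": 90}}

```text
t: 31.6
tcp_pos: [0.6277, 0.2675, 0.0135]
ee_rot: [2.384, 2.046, 0.002]
force: [-0.8, -0.4, 6.1]
gripper_width: 0.0342
finger_force: 91.2
```

```bash
python3 -c "
from lib import *
delta([.627,.2678,.0135],down(-.153))"
```

```text
t31.6 tool d [ 0.0002 -0.0007  0.    ] rot [ 0.001 -0.001  0.001] tcp [0.6277 0.2675 0.0135] q [-0.34  0.82 -0.23  1.62  0.25  0.74 -0.83] F [-0.8 -0.4  6.1]
```

Converted, -0.05 m is -1, -0.045 m is -0.9.

>>> {"api": "jog_arm", "payload": {"segments": [{"tz":-0.4}, {"tz":-0.8}, {"tz":-1}, {"tz":-1}, {"tz":-0.9}]}}

```text
t: 32.1
tcp_pos: [0.6268, 0.2672, 0.2198]
ee_rot: [-2.383, -2.046, -0.0]
force: [0.4, -0.4, -4.4]
gripper_width: 0.0341
finger_force: 90.5
```

>>> {"api": "jog_arm", "payload": {"segments": [{"wz":0.0477}, {"wz":0.0477}, {"wz":0.0477}, {"wz":0.0477}, {"wz":0.0477}]}}

```text
t: 32.6
tcp_pos: [0.6266, 0.2671, 0.2171]
ee_rot: [-2.971, -1.022, 0.002]
force: [0.2, 1.3, -3.3]
gripper_width: 0.0337
finger_force: 90.6
```

>>> {"api": "jog_arm", "payload": {"segments": [{"wz":0.0477}, {"wz":0.0477}, {"wz":0.0477}, {"wz":0.0477}, {"wz":0.0487}, {}]}}

```text
t: 33.2
tcp_pos: [0.6265, 0.2675, 0.217]
ee_rot: [3.138, -0.13, -0.002]
force: [0.2, -1.0, -3.4]
gripper_width: 0.0344
finger_force: 90.5
```

```bash
python3 -c "
from lib import *
p=place([[-.0096,-.094,.2]],.5866,-.0973,-.0849)[0]
delta(p,down(-1.656))"
```

```text
t33.2 tool d [-0.0193  0.4608  0.0173] rot [0.001 0.001 0.002] tcp [0.6265 0.2675 0.217 ] q [-0.54  0.6   0.13  1.44 -0.08  1.11 -2.06] F [ 0.2 -1.  -3.4]
```

Converted, 0.042 m is 0.84, -0.002 m is -0.04.

>>> {"api": "jog_arm", "payload": {"segments": [{"tx":-0.04, "ty":0.84}, {"tx":-0.04, "ty":0.84}, {"tx":-0.04, "ty":0.84}, {"tx":-0.04, "ty":0.84}, {"tx":-0.04, "ty":0.84}, {"tx":-0.04, "ty":0.84}, {"tx":-0.04, "ty":0.84}]}}

```text
t: 33.9
tcp_pos: [0.5886, -0.0262, 0.2174]
ee_rot: [-3.139, 0.119, 0.001]
force: [0.8, 0.1, -3.8]
gripper_width: 0.0343
finger_force: 90.6
```

>>> {"api": "jog_arm", "payload": {"segments": [{"tx":-0.04, "ty":0.84}, {"tx":-0.04, "ty":0.84}, {"tx":-0.02, "ty":0.84}, {"ty":0.82}, {"wy":-0.0286}, {"wy":-0.0286}, {}, {}]}}

```text
t: 34.7
tcp_pos: [0.5709, -0.1905, 0.2166]
ee_rot: [-3.119, 0.121, 0.281]
force: [-0.7, 0.6, -3.2]
gripper_width: 0.0343
finger_force: 90.8
```

```bash
python3 -c "
from lib import *
p=place([[-.0096,-.094,.13]],.5866,-.0973,-.0849)[0]
Rt=down(-1.656)@Ro.from_rotvec([0,-.18,0]).as_matrix()
delta(p,Rt)"
```

```text
t34.7 tool d [ 0.0136 -0.0002  0.0856] rot [ 0.001 -0.     0.007] tcp [ 0.5709 -0.1905  0.2166] q [ 0.13  0.58  0.17  1.5  -0.06  1.24 -1.34] F [-0.7  0.6 -3.2]
```

Converted, 0.029 m is 0.58, 0.028 m is 0.56, 0.006 rad / 3.1416 = 0.0019.

>>> {"api": "jog_arm", "payload": {"segments": [{"tx":0.09, "tz":0.56, "wz":0.0019}, {"tx":0.09, "tz":0.56}, {"tx":0.09, "tz":0.58}, {}, {}, {}]}}

```text
t: 35.3
tcp_pos: [0.5696, -0.1909, 0.1333]
ee_rot: [-3.12, 0.135, 0.277]
force: [-0.0, 0.2, -3.1]
gripper_width: 0.0342
finger_force: 90.6
```

```bash
python3 -c "
from lib import *
p=place([[-.0096,-.094,.104]],.5866,-.0973,-.0849)[0]
Rt=down(-1.656)@Ro.from_rotvec([0,-.18,0]).as_matrix()
delta(p,Rt)"
```

```text
t35.3 tool d [ 0.0045 -0.0008  0.029 ] rot [ 0.001 -0.003 -0.002] tcp [ 0.5696 -0.1909  0.1333] q [ 0.14  0.66  0.16  1.6  -0.07  1.06 -1.35] F [-0.   0.2 -3.1]
```

Converted, 0.014 m is 0.28, 0.0025 m is 0.05, -0.003 rad / 3.1416 = -0.001.

>>> {"api": "jog_arm", "payload": {"segments": [{"tx":0.04, "ty":-0.016, "tz":0.28, "wy":-0.001}, {"tx":0.05, "tz":0.28}, {"tz":0.01}, {}, {}]}}

```text
t: 35.8
tcp_pos: [0.568, -0.1896, 0.1023]
ee_rot: [-3.118, 0.136, 0.288]
force: [-0.1, -0.4, -2.7]
gripper_width: 0.0338
finger_force: 91.0
```

```bash
python3 -c "
from lib import *
p=place([[-.0096,-.094,.103]],.5866,-.0973,-.0849)[0]
Rt=down(-1.656)@Ro.from_rotvec([0,-.18,0]).as_matrix()
delta(p,Rt)
im=optics.get_image('top')[150:235,250:340];cv2.imwrite('pics/i1.png',cv2.resize(im,None,fx=6,fy=6,interpolation=2))"
```

```text
t35.8 tool d [ 0.001   0.0004 -0.0009] rot [ 0.001  0.004 -0.002] tcp [ 0.568  -0.1896  0.1023] q [ 0.14  0.69  0.15  1.63 -0.08  1.01 -1.35] F [-0.1 -0.4 -2.7]
```

Converted, 0.005 m is 0.1, 0.004 m is 0.08.

>>> {"api": "jog_arm", "payload": {"segments": [{"tx":0.1, "tz":-0.016}, {"tx":0.1, "tz":-0.018}, {"tx":0.08, "tz":-0.014}, {}, {}]}}

```text
t: 36.35
tcp_pos: [0.5818, -0.1908, 0.1022]
ee_rot: [-3.118, 0.136, 0.289]
force: [-3.4, 0.2, -2.4]
gripper_width: 0.0345
finger_force: 91.1
```

```bash
python3 -c "
from lib import *
p=place([[.0134,-.094,.103]],.5866,-.0973,-.0849)[0]
Rt=down(-1.656)@Ro.from_rotvec([0,-.18,0]).as_matrix()
delta(p,Rt);print(bot.state()['ft_torque'])"
```

```text
t36.4 tool d [ 0.01    0.0004 -0.0027] rot [ 0.     0.005 -0.002] tcp [ 0.5818 -0.1908  0.1022] q [ 0.14  0.71  0.15  1.59 -0.08  1.03 -1.35] F [-3.4  0.2 -2.4]
[ 0.14624056  0.28139854 -0.00846282]
```

Converted, 0.004 m is 0.08, -0.0007 m is -0.014.

>>> {"api": "jog_arm", "payload": {"segments": [{"tx":0.08, "tz":-0.014}, {"tx":0.08, "tz":-0.014}, {"tx":0.08, "tz":-0.014}, {}, {}]}}

```text
t: 36.85
tcp_pos: [0.592, -0.1917, 0.1022]
ee_rot: [-3.117, 0.137, 0.295]
force: [-9.5, 1.9, 3.7]
gripper_width: 0.0342
finger_force: 91.6
```

```bash
python3 -c "
from lib import *
p=place([[.0134,-.094,.103]],.5866,-.0973,-.0849)[0]
Rt=down(-1.656)@Ro.from_rotvec([0,-.18,0]).as_matrix()
delta(p,Rt);print(bot.state()['ft_torque'])"
```

```text
t36.9 tool d [-0.0001  0.0004 -0.0008] rot [ 0.     0.009 -0.002] tcp [ 0.592  -0.1917  0.1022] q [ 0.14  0.73  0.15  1.55 -0.08  1.06 -1.35] F [-9.5  1.9  3.7]
[0.47416805 2.10163049 0.00789447]
```

Converted, 0.0025 m is 0.05, -0.0012 m is -0.024.

>>> {"api": "jog_arm", "payload": {"segments": [{"tx":0.05, "tz":-0.024}, {}, {}, {}]}}

```text
t: 37.25
tcp_pos: [0.5938, -0.1919, 0.1025]
ee_rot: [-3.116, 0.137, 0.297]
force: [-11.0, 3.2, 1.4]
gripper_width: 0.0343
finger_force: 91.2
```

```bash
python3 -c "
from lib import *
p=place([[.0134,-.094,.103]],.5866,-.0973,-.0849)[0]
Rt=down(-1.656)@Ro.from_rotvec([0,-.18,0]).as_matrix()
delta(p,Rt);print(bot.state()['ft_torque'])"
```

```text
t37.2 tool d [-0.0019  0.0003 -0.0001] rot [-0.     0.01  -0.002] tcp [ 0.5938 -0.1919  0.1025] q [ 0.14  0.73  0.15  1.55 -0.08  1.06 -1.35] F [-11.    3.2   1.4]
[0.53693173 2.45920595 0.0033365 ]
```

Converted, 0.002 m is 0.04, -0.0006 m is -0.012.

>>> {"api": "jog_arm", "payload": {"segments": [{"tx":0.04, "tz":-0.012}, {}, {}, {}]}}

```text
t: 37.65
tcp_pos: [0.5954, -0.192, 0.1027]
ee_rot: [-3.116, 0.137, 0.299]
force: [-13.3, 2.7, 2.1]
gripper_width: 0.0344
finger_force: 91.2
```

```bash
python3 -c "
from lib import *
delta([0,0,0]);print(bot.state()['ft_torque'])"
```

```text
t37.6 tool d [-0.5793 -0.1391  0.2167] rot [0. 0. 0.] tcp [ 0.5954 -0.192   0.1027] q [ 0.14  0.73  0.15  1.54 -0.08  1.07 -1.35] F [-13.3   2.7   2.1]
[0.55228979 2.75862059 0.00474111]
```

Converted, 0.0058 m is 0.116, -0.001 m is -0.02, 0.095 rad / 3.1416 = 0.0302.

>>> {"api": "jog_arm", "payload": {"segments": [{"tx":-0.02, "tz":0.116, "wy":0.0302}, {}, {"tx":-0.02, "tz":0.104, "wy":0.0277}, {}, {}]}}

```text
t: 38.15
tcp_pos: [0.591, -0.1914, 0.0916]
ee_rot: [-3.138, 0.138, 0.015]
force: [-13.0, 2.7, 0.2]
gripper_width: 0.0344
finger_force: 91.5
```

```bash
python3 -c "
from lib import *
delta([0,0,0],down(-1.656));print(bot.state()['ft_torque'])"
```

```text
t38.1 tool d [-0.6046 -0.1389  0.0974] rot [-0.     0.01  -0.003] tcp [ 0.591  -0.1914  0.0916] q [ 0.16  0.65  0.13  1.74 -0.11  0.77 -1.32] F [-13.    2.7   0.2]
[ 0.56126655  2.94051732 -0.01881637]
```

Converted, -0.003 m is -0.06, -0.002 m is -0.04, 0.006 rad / 3.1416 = 0.0019.

>>> {"api": "jog_arm", "payload": {"segments": [{"tx":-0.06, "tz":0.01, "wy":0.0019}, {"tx":-0.06}, {"tx":-0.04}, {}, {}]}}

```text
t: 38.65
tcp_pos: [0.586, -0.191, 0.0917]
ee_rot: [3.138, -0.137, 0.002]
force: [-6.9, 2.0, -0.0]
gripper_width: 0.0342
finger_force: 91.7
```

```bash
python3 -c "
from lib import *
delta(place([[0,-.094,.0915]],.5866,-.0973,-.0849)[0],down(-1.656));print(bot.state()['ft_torque'])"
```

```text
t38.6 tool d [-0.0073  0.0006  0.0001] rot [ 0.    -0.001 -0.002] tcp [ 0.586  -0.191   0.0917] q [ 0.16  0.64  0.12  1.76 -0.11  0.74 -1.32] F [-6.9  2.  -0. ]
[ 0.52889153  2.15087272 -0.00443184]
```

Converted, -0.003 m is -0.06, -0.002 m is -0.04.

>>> {"api": "jog_arm", "payload": {"segments": [{"tx":-0.06}, {"tx":-0.04}, {}, {}]}}

```text
t: 39.05
tcp_pos: [0.5833, -0.1908, 0.0922]
ee_rot: [3.137, -0.136, 0.009]
force: [0.3, 2.4, -1.2]
gripper_width: 0.034
finger_force: 91.4
```

```bash
python3 -c "
from lib import *
delta(place([[0,-.094,.0915]],.5866,-.0973,-.0849)[0],down(-1.656));print(bot.state()['ft_torque'])"
```

```text
t39.0 tool d [-0.0046  0.0005  0.0007] rot [ 0.001 -0.006 -0.002] tcp [ 0.5833 -0.1908  0.0922] q [ 0.16  0.63  0.12  1.77 -0.11  0.73 -1.31] F [ 0.3  2.4 -1.2]
[ 0.49920404  0.40295556 -0.10733079]
```

>>> {"api": "jog_arm", "payload": {"segments": [{}, {}, {}, {"tz":-0.8}, {"tz":-1}, {"tz":-0.8}], "finger_gap": 0.06}}

```text
t: 39.65
tcp_pos: [0.5825, -0.1912, 0.2246]
ee_rot: [3.137, -0.137, 0.01]
force: [0.8, -0.1, -0.8]
gripper_width: 0.0602
finger_force: 0.0
```

>>> {"api": "jog_arm", "payload": {"segments": [{"ty":-0.8}, {"ty":-1}, {"ty":-1}, {"ty":-1}, {"ty":-1}, {}]}}

```text
t: 40.25
tcp_pos: [0.6032, 0.0581, 0.2216]
ee_rot: [-3.136, 0.119, -0.008]
force: [-0.3, 0.2, -0.3]
gripper_width: 0.0598
finger_force: 0.0
```

```bash
python3 - <<'E'
from lib import *
delta([.53,.2756,.2],down(-.085))
v=grab()
for n in v: cv2.imwrite(f"pics/{n}3.png",v[n])
for g in[(.5307,.2756),(.4217,.2826)]:
    x,e=fitblock({"top":v["top"]},[*g,1.5],120);print("block",x.round(4),round(e,3))
cv2.imwrite("pics/i2.png",np.hstack([cv2.resize(v["top"][155:225,245:310],None,fx=6,fy=6,interpolation=2),cv2.resize(v["scene"][165:235,245:310],None,fx=6,fy=6,interpolation=2)]))
E
```

```text
t40.2 tool d [-0.0896 -0.2113  0.022 ] rot [ 1.000e-03 -7.000e-03 -1.562e+00] tcp [0.6032 0.0581 0.2216] q [-0.25  0.48  0.13  1.65 -0.07  1.01 -1.75] F [-0.3  0.2 -0.3]
block [0.5083 0.2935 1.5182] 0.035
block [0.4208 0.2973 1.6349] 0.298
```

View pics/i2.png

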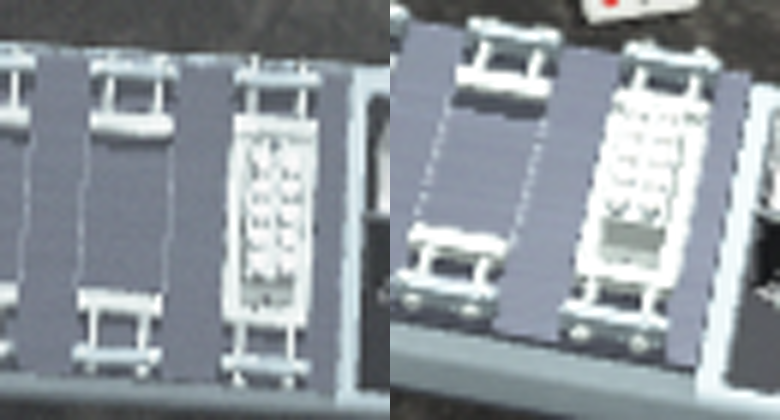

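Block A is seated in clamp3, with both flange ends under the lips. Block B has been knocked to (0.508, 0.2935), so the next grasp uses the new pose.

Converted, -0.15 rad / 3.1416 = -0.0477.

>>> {"api": "jog_arm", "payload": {"segments": [{"wz":-0.0477}, {"wz":-0.0477}, {"wz":-0.0477}, {"wz":-0.0477}, {"wz":-0.0477}, {"wz":-0.0477}]}}

```text
t: 40.95
tcp_pos: [0.6032, 0.0456, 0.2219]
ee_rot: [2.88, 1.245, 0.006]
force: [-0.1, 0.3, -0.2]
gripper_width: 0.0598
finger_force: 0.0
```

>>> {"api": "jog_arm", "payload": {"segments": [{"wz":-0.0477}, {"wz":-0.0477}, {"wz":-0.0477}, {"wz":-0.0477}, {"wz":-0.0318}, {}]}}

```text
t: 41.55
tcp_pos: [0.6032, 0.0457, 0.2218]
ee_rot: [2.283, 2.151, 0.003]
force: [0.3, 0.1, 0.8]
gripper_width: 0.0601
finger_force: 0.0
```

>>> {"api": "jog_arm", "payload": {"segments": [{"tx":0.76, "ty":-0.36}, {"tx":0.76, "ty":-0.36}, {"tx":0.76, "ty":-0.36}, {"tx":0.76, "ty":-0.36}, {"tx":0.76, "ty":-0.36}, {"tx":0.76, "ty":-0.36}, {}, {}]}}

```text
t: 42.35
tcp_pos: [0.5084, 0.282, 0.221]
ee_rot: [2.283, 2.151, 0.004]
force: [0.6, -0.6, 0.0]
gripper_width: 0.0601
finger_force: 0.0
```

```bash
python3 - <<'E'
from lib import *
v={"top":optics.get_image("top")}
cv2.imwrite("pics/top4.png",v["top"])
for g in[(.5083,.2935),(.4217,.2826)]:
    x,e=fitblock(v,[*g,1.5],120);print("block",x.round(4),round(e,3))
delta([.5083,.2935,.0135],down(-.053))
E
```

```text
block [0.509  0.2913 1.48  ] 0.343
block [0.4243 0.264  1.5346] 2.664
t42.4 tool d [ 0.0132 -0.0026  0.2073] rot [ 0.005  0.002 -0.008] tcp [0.5091 0.2807 0.2209] q [-0.37  0.45 -0.32  1.7   0.17  1.01 -0.82] F [ 0.5 -0.6  0.2]
```

Converted, 0.05 m is 1, 0.03 m is 0.6, -0.008 rad / 3.1416 = -0.0025.

>>> {"api": "jog_arm", "payload": {"segments": [{"tx":0.26, "ty":-0.04, "tz":0.6, "wx":0.0016, "wy":0.0006, "wz":-0.0025}, {"tz":1}, {"tz":1}, {"tz":0.6}, {}, {}, {}]}}

```text
t: 43.1
tcp_pos: [0.5089, 0.2953, 0.063]
ee_rot: [2.278, 2.163, 0.005]
force: [-0.4, -0.2, 0.8]
gripper_width: 0.0599
finger_force: 0.0
```

```bash
python3 - <<'E'
from lib import *
delta([.5083,.2935,.0135],down(-.053))
E
```

```text
t43.1 tool d [-0.0019 -0.0006  0.0495] rot [ 0.002 -0.002  0.001] tcp [0.5089 0.2953 0.063 ] q [-0.43  0.65 -0.27  1.85  0.26  0.67 -0.91] F [-0.4 -0.2  0.8]
```

The rows are not in the units I measure in: shifts go in shares of 50 mm and turns go in shares of pi rad. I convert before sending: 0.02 m is 0.4, 0.0095 m is 0.19, -0.002 rad / 3.1416 = -0.0006.

>>> {"api": "jog_arm", "payload": {"segments": [{"tx":-0.03, "tz":0.4, "wx":0.0006, "wy":-0.0006}, {"tz":0.4}, {"tz":0.19}, {}, {}, {}]}}

```text
t: 43.7
tcp_pos: [0.5078, 0.2942, 0.0127]
ee_rot: [-2.276, -2.165, 0.001]
force: [0.4, 0.5, -0.1]
gripper_width: 0.0598
finger_force: 0.0
```

>>> {"api": "jog_arm", "payload": {"segments": [{}, {}, {}, {}], "finger_gap": 0.0, "squeeze": 90}}

```text
t: 44.1
tcp_pos: [0.508, 0.2941, 0.0126]
ee_rot: [-2.276, -2.165, 0.001]
force: [-0.5, -1.0, 10.0]
gripper_width: 0.0339
finger_force: 90.7
```

```bash
python3 - <<'E'
from lib import *
delta([.5083,.2935,.0135],down(-.053));print(bot.state()['ft_torque'])
E
```

```text
t44.1 tool d [-0.0006  0.0004 -0.0009] rot [-0.     0.     0.003] tcp [0.508  0.2941 0.0126] q [-0.45  0.72 -0.24  1.88  0.3   0.57 -0.93] F [-0.5 -1.  10. ]
[-0.22740123  0.08212388  0.00043635]
```

Converted, -0.05 m is -1, -0.045 m is -0.9.

>>> {"api": "jog_arm", "payload": {"segments": [{"tz":-0.4}, {"tz":-0.8}, {"tz":-1}, {"tz":-1}, {"tz":-0.9}]}}

```text
t: 44.6
tcp_pos: [0.5071, 0.2938, 0.2188]
ee_rot: [-2.275, -2.165, 0.003]
force: [1.1, -0.1, -3.7]
gripper_width: 0.0344
finger_force: 90.4
```

>>> {"api": "jog_arm", "payload": {"segments": [{"wz":0.0477}, {"wz":0.0477}, {"wz":0.0477}, {"wz":0.0477}, {"wz":0.0477}]}}

```text
t: 45.1
tcp_pos: [0.5071, 0.2937, 0.2162]
ee_rot: [2.914, 1.172, -0.006]
force: [0.4, 0.8, -2.8]
gripper_width: 0.0341
finger_force: 90.5
```

>>> {"api": "jog_arm", "payload": {"segments": [{"wz":0.0477}, {"wz":0.0477}, {"wz":0.0477}, {"wz":0.0477}, {"wz":0.0477}, {"wz":0.0328}, {}]}}

```text
t: 45.8
tcp_pos: [0.507, 0.294, 0.2162]
ee_rot: [3.137, -0.131, -0.005]
force: [-0.9, 0.3, -3.3]
gripper_width: 0.0345
finger_force: 90.5
```

```bash
python3 -c "
from lib import *
p=place([[-.006,0,.2]],.5866,-.0973,-.0849)[0]
delta(p,down(-1.656))"
```

```text
t45.8 tool d [0.1059 0.3833 0.0166] rot [0.002 0.003 0.002] tcp [0.507  0.294  0.2162] q [-0.66  0.46  0.09  1.7  -0.05  0.99 -2.21] F [-0.9  0.3 -3.3]
```

Converted, 0.038 m is 0.76, 0.011 m is 0.22.

>>> {"api": "jog_arm", "payload": {"segments": [{"tx":0.22, "ty":0.76}, {"tx":0.22, "ty":0.76}, {"tx":0.22, "ty":0.76}, {"tx":0.22, "ty":0.76}, {"tx":0.22, "ty":0.76}]}}

```text
t: 46.3
tcp_pos: [0.5466, 0.0986, 0.2165]
ee_rot: [3.138, -0.122, -0.004]
force: [1.3, -0.0, -2.8]
gripper_width: 0.0339
finger_force: 90.6
```

>>> {"api": "jog_arm", "payload": {"segments": [{"tx":0.22, "ty":0.76}, {"tx":0.2, "ty":0.76}, {"tx":0.2, "ty":0.78}, {"tx":0.2, "ty":0.78}, {"tx":0.2, "ty":0.78}, {"wy":-0.0286}, {"wy":-0.0286}, {}]}}

```text
t: 47.1
tcp_pos: [0.5828, -0.0964, 0.2152]
ee_rot: [-3.119, 0.123, 0.29]
force: [0.8, -0.4, -5.2]
gripper_width: 0.0343
finger_force: 90.7
```

>>> {"api": "jog_arm", "payload": {"segments": [{"tx":0.1, "tz":0.6}, {"tx":0.1, "tz":0.6}, {"tx":0.08, "tz":0.5}, {}, {}, {}]}}

```text
t: 47.7
tcp_pos: [0.5811, -0.0964, 0.1322]
ee_rot: [-3.12, 0.127, 0.28]
force: [-0.7, 0.9, -2.1]
gripper_width: 0.0339
finger_force: 90.6
```

```bash
python3 -c "
from lib import *
p=place([[-.006,0,.102]],.5866,-.0973,-.0849)[0]
Rt=down(-1.656)@Ro.from_rotvec([0,-.18,0]).as_matrix()
delta(p,Rt)"
```

```text
t47.7 tool d [0.005  0.0003 0.0298] rot [ 0.002 -0.001  0.004] tcp [ 0.5811 -0.0964  0.1322] q [ 0.01  0.65  0.13  1.63 -0.08  1.05 -1.49] F [-0.7  0.9 -2.1]
```

Converted, 0.015 m is 0.3, 0.0145 m is 0.29, 0.004 rad / 3.1416 = 0.0013.

>>> {"api": "jog_arm", "payload": {"segments": [{"tx":0.05, "tz":0.3, "wx":0.0006, "wz":0.0013}, {"tx":0.05, "tz":0.29}, {}, {}, {}]}}

```text
t: 48.2
tcp_pos: [0.5798, -0.0963, 0.1011]
ee_rot: [-3.118, 0.134, 0.285]
force: [0.0, -0.0, -2.7]
gripper_width: 0.0344
finger_force: 91.0
```

```bash
python3 -c "
from lib import *
p=place([[-.006,0,.102]],.5866,-.0973,-.0849)[0]
Rt=down(-1.656)@Ro.from_rotvec([0,-.18,0]).as_matrix()
delta(p,Rt)"
```

```text
t48.2 tool d [ 0.0007  0.0004 -0.001 ] rot [-0.     0.002 -0.001] tcp [ 0.5798 -0.0963  0.1011] q [ 0.01  0.68  0.13  1.66 -0.09  0.99 -1.49] F [ 0.  -0.  -2.7]
```

>>> {"api": "jog_arm", "payload": {"segments": [{"tx":0.1, "tz":-0.018}, {"tx":0.1, "tz":-0.018}, {}, {}]}}

```text
t: 48.6
tcp_pos: [0.59, -0.0972, 0.1005]
ee_rot: [-3.118, 0.135, 0.285]
force: [0.4, -1.2, -2.9]
gripper_width: 0.0341
finger_force: 90.9
```

>>> {"api": "jog_arm", "payload": {"segments": [{"tx":0.1, "tz":-0.018}, {"tx":0.1, "tz":-0.018}, {}, {}]}}

```text
t: 49.0
tcp_pos: [0.5981, -0.098, 0.1005]
ee_rot: [-3.117, 0.135, 0.292]
force: [-8.3, 0.3, 1.9]
gripper_width: 0.0339
finger_force: 91.3
```

```bash
python3 -c "
from lib import *
p=place([[.017,0,.102]],.5866,-.0973,-.0849)[0]
Rt=down(-1.656)@Ro.from_rotvec([0,-.18,0]).as_matrix()
delta(p,Rt);print(bot.state()['ft_torque'])"
```

```text
t49.0 tool d [ 0.0051  0.0002 -0.0025] rot [-0.     0.007 -0.001] tcp [ 0.5981 -0.098   0.1005] q [ 0.01  0.71  0.13  1.6  -0.09  1.03 -1.49] F [-8.3  0.3  1.9]
[ 0.22045188  1.45531955 -0.04352493]
```

Converted, 0.003 m is 0.06, -0.0015 m is -0.03.

>>> {"api": "jog_arm", "payload": {"segments": [{"tx":0.06, "tz":-0.03}, {"tx":0.06, "tz":-0.014}, {}, {}, {}]}}

```text
t: 49.5
tcp_pos: [0.6026, -0.0984, 0.101]
ee_rot: [-3.116, 0.135, 0.298]
force: [-11.9, 2.3, 0.5]
gripper_width: 0.0341
finger_force: 90.8
```

```bash
python3 -c "
from lib import *
p=place([[.017,0,.102]],.5866,-.0973,-.0849)[0]
Rt=down(-1.656)@Ro.from_rotvec([0,-.18,0]).as_matrix()
delta(p,Rt);print(bot.state()['ft_torque'])"
```

```text
t49.5 tool d [ 0.0007  0.0002 -0.0012] rot [-0.     0.01  -0.002] tcp [ 0.6026 -0.0984  0.101 ] q [ 0.01  0.71  0.13  1.58 -0.09  1.04 -1.49] F [-11.9   2.3   0.5]
[ 0.25994922  2.39173198 -0.01531913]
```

Converted, 0.0058 m is 0.116, 0.0052 m is 0.104, 0.095 rad / 3.1416 = 0.0302.

>>> {"api": "jog_arm", "payload": {"segments": [{"tx":0.03, "tz":-0.012}, {}, {}, {"tx":-0.02, "tz":0.116, "wy":0.0302}, {}, {"tx":-0.02, "tz":0.104, "wy":0.0286}, {}, {}]}}

```text
t: 50.3
tcp_pos: [0.5996, -0.0981, 0.0908]
ee_rot: [-3.138, 0.136, 0.009]
force: [-13.9, 2.4, 6.8]
gripper_width: 0.0345
finger_force: 91.8
```

```bash
python3 -c "
from lib import *
delta(place([[0,0,.0907]],.5866,-.0973,-.0849)[0],down(-1.656));print(bot.state()['ft_torque'])"
```

```text
t50.3 tool d [-0.013   0.0004  0.0001] rot [-0.     0.006 -0.002] tcp [ 0.5996 -0.0981  0.0908] q [ 0.01  0.63  0.11  1.78 -0.1   0.74 -1.48] F [-13.9   2.4   6.8]
[ 0.44399068  3.52547009 -0.1428116 ]
```

Converted, -0.004 m is -0.08, -0.003 m is -0.06, 0.004 rad / 3.1416 = 0.0013.

>>> {"api": "jog_arm", "payload": {"segments": [{"tx":-0.08, "wy":0.0013}, {"tx":-0.06}, {"tx":-0.06}, {}, {}]}}

```text
t: 50.8
tcp_pos: [0.5942, -0.0976, 0.0914]
ee_rot: [3.138, -0.136, 0.01]
force: [-4.3, -0.4, 2.5]
gripper_width: 0.034
finger_force: 91.3
```

```bash
python3 -c "
from lib import *
delta(place([[0,0,.0907]],.5866,-.0973,-.0849)[0],down(-1.656));print(bot.state()['ft_torque'])"
```

```text
t50.8 tool d [-0.0076  0.0003  0.0007] rot [ 0.    -0.006 -0.001] tcp [ 0.5942 -0.0976  0.0914] q [ 0.01  0.62  0.11  1.81 -0.1   0.71 -1.48] F [-4.3 -0.4  2.5]
[ 0.195018    1.416617   -0.12702126]
```

Converted, -0.003 m is -0.06.

>>> {"api": "jog_arm", "payload": {"segments": [{"tx":-0.06}, {}, {}]}}

```text
t: 51.1
tcp_pos: [0.5925, -0.0975, 0.0916]
ee_rot: [3.138, -0.136, 0.014]
force: [1.9, 0.4, 1.0]
gripper_width: 0.0344
finger_force: 91.2
```

>>> {"api": "jog_arm", "payload": {"segments": [{}, {}, {}, {"tz":-0.8}, {"tz":-1}, {"tz":-0.8}], "finger_gap": 0.06}}

```text
t: 51.7
tcp_pos: [0.5907, -0.0974, 0.2236]
ee_rot: [3.138, -0.136, 0.012]
force: [1.0, -0.6, 0.5]
gripper_width: 0.06
finger_force: 0.0
```

>>> {"api": "jog_arm", "payload": {"segments": [{"ty":-0.8}, {"ty":-1}, {"ty":-1}, {"ty":-1}, {}, {}]}}

```text
t: 52.3
tcp_pos: [0.6067, 0.0936, 0.221]
ee_rot: [3.139, -0.13, 0.01]
force: [-0.2, -1.7, 0.2]
gripper_width: 0.0601
finger_force: 0.0
```

```bash
python3 - <<'E'
from lib import *
delta([.4217,.2826,.2],down(.033))
v=grab()
for n in v: cv2.imwrite(f"pics/{n}5.png",v[n])
for g in[(.4217,.2826),(.42,.295),(.43,.265)]:
    x,e=fitblock({"top":v["top"]},[*g,1.5,1.7],120);print("block",x.round(4),round(e,3))
cv2.imwrite("pics/i3.png",np.hstack([cv2.resize(v["top"][155:255,150:310],None,fx=4,fy=4,interpolation=2)]))
E
```

```text
t52.3 tool d [-0.2002 -0.173   0.0197] rot [ 0.005 -0.005 -1.687] tcp [0.6067 0.0936 0.221 ] q [-0.31  0.49  0.13  1.63 -0.07  1.02 -1.82] F [-0.2 -1.7  0.2]
block [0.4246 0.2861 1.7087] 1.604
block [0.4206 0.309  1.6736] 1.609
block [0.4214 0.2947 1.6029] 1.604
```

View pics/i3.png

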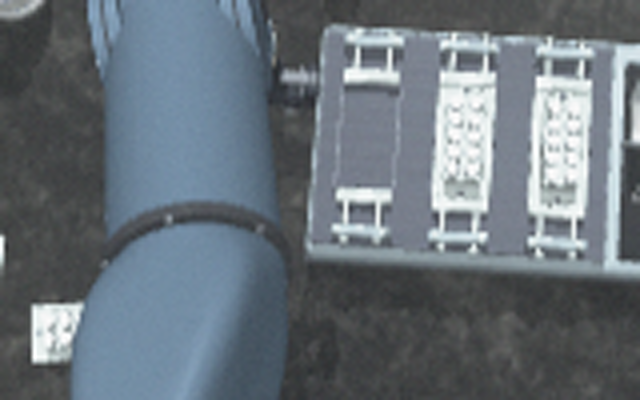

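Clamps 2 and 3 are filled correctly. Block C is partly hidden by the arm, so I'll compare its visible end with an earlier frame.

Converted, -0.15 rad / 3.1416 = -0.0477.

```bash
python3 - <<'E'
from lib import *
a,b=[cv2.imread(f"pics/top{k}.png")[225:252,150:168] for k in(2,5)]
print(np.abs(a.astype(int)-b).mean(), np.abs(a.astype(int)-np.roll(a,1,1)).mean(), np.abs(a.astype(int)-np.roll(a,1,0)).mean())
E
```

```text
3.353223593964335 15.043895747599452 11.928669410150892
```

>>> {"api": "jog_arm", "payload": {"segments": [{"wz":-0.0477}, {"wz":-0.0477}, {"wz":-0.0477}, {"wz":-0.0477}, {"wz":-0.0477}, {"wz":-0.0477}, {"wz":-0.0477}, {"wz":-0.0477}]}}

```text
t: 53.2
tcp_pos: [0.607, 0.0895, 0.2213]
ee_rot: [2.66, 1.662, 0.008]
force: [-0.0, -0.1, -0.3]
gripper_width: 0.0601
finger_force: 0.0
```

>>> {"api": "jog_arm", "payload": {"segments": [{"wz":-0.0477}, {"wz":-0.0477}, {"wz":-0.0477}, {"wz":-0.0118}, {}]}}

```text
t: 53.7
tcp_pos: [0.6071, 0.0895, 0.2212]
ee_rot: [2.187, 2.247, 0.006]
force: [-0.6, -0.2, 0.6]
gripper_width: 0.0598
finger_force: 0.0
```

```bash
python3 -c "
from lib import *
delta([.4217,.2826,.1],down(.033))"
```

```text
t53.7 tool d [ 0.1982 -0.1809  0.1197] rot [ 0.007  0.002 -0.006] tcp [0.6071 0.0895 0.2212] q [-0.02  0.5  -0.32  1.62  0.18  1.04 -0.37] F [-0.6 -0.2  0.6]
```

Block C hasn't moved.

Converted, 0.04 m is 0.8, 0.033 m is 0.66, 0.007 rad / 3.1416 = 0.0022.

>>> {"api": "jog_arm", "payload": {"segments": [{"tx":0.66, "ty":-0.6, "wx":0.0022, "wy":0.0006, "wz":-0.0019}, {"tx":0.66, "ty":-0.6}, {"tx":0.66, "ty":-0.6}, {"tx":0.66, "ty":-0.6}, {"tx":0.66, "ty":-0.6}, {"tx":0.66, "ty":-0.6}, {"tz":0.8}, {"tz":0.8}]}}

```text
t: 54.5
tcp_pos: [0.4204, 0.2846, 0.1417]
ee_rot: [-2.182, -2.26, -0.007]
force: [0.6, -0.7, -1.0]
gripper_width: 0.0601
finger_force: 0.0
```

>>> {"api": "jog_arm", "payload": {"segments": [{"tz":0.8}, {"tz":0.6}, {}, {}, {}]}}

```text
t: 55.0
tcp_pos: [0.4212, 0.2841, 0.0729]
ee_rot: [-2.182, -2.259, -0.005]
force: [-0.7, 0.9, -0.1]
gripper_width: 0.0602
finger_force: 0.0
```

```bash
python3 -c "
from lib import *
delta([.4217,.2826,.013],down(.033))"
```

```text
t55.0 tool d [-0.0017  0.0003  0.0599] rot [ 0.002 -0.002  0.002] tcp [0.4212 0.2841 0.0729] q [-0.47  0.55 -0.31  2.05  0.3   0.58 -0.95] F [-0.7  0.9 -0.1]
```

Converted, 0.03 m is 0.6, 0.02 m is 0.4, -0.002 rad / 3.1416 = -0.0006.

>>> {"api": "jog_arm", "payload": {"segments": [{"tx":-0.03, "tz":0.6, "wx":0.0006, "wy":-0.0006}, {"tz":0.4}, {"tz":0.19}, {}, {}, {}]}}

```text
t: 55.6
tcp_pos: [0.4207, 0.2827, 0.0129]
ee_rot: [-2.181, -2.26, 0.001]
force: [0.1, 0.3, -0.5]
gripper_width: 0.0603
finger_force: 0.0
```

>>> {"api": "jog_arm", "payload": {"segments": [{}, {}, {}, {}], "finger_gap": 0.0, "squeeze": 90}}

```text
t: 56.0
tcp_pos: [0.421, 0.2827, 0.0129]
ee_rot: [-2.181, -2.26, 0.0]
force: [-0.6, -0.9, 12.4]
gripper_width: 0.0345
finger_force: 90.1
```

```bash
python3 -c "
from lib import *
delta([.4217,.2826,.013],down(.033))"
```

```text
t56.0 tool d [-0.0001  0.0007 -0.0001] rot [-0.    -0.     0.003] tcp [0.421  0.2827 0.0129] q [-0.52  0.65 -0.25  2.09  0.36  0.44 -1.01] F [-0.6 -0.9 12.4]
```

>>> {"api": "jog_arm", "payload": {"segments": [{"tz":-0.4}, {"tz":-0.8}, {"tz":-1}, {"tz":-1}, {"tz":-0.9}]}}

```text
t: 56.5
tcp_pos: [0.42, 0.2822, 0.2192]
ee_rot: [-2.18, -2.26, 0.003]
force: [1.0, 0.9, -2.5]
gripper_width: 0.0345
finger_force: 90.8
```

```bash
python3 -c "
from lib import *
delta([.56,.15,.21],down(.033))"
```

```text
t56.5 tool d [-0.1372  0.1352  0.0089] rot [-0.002  0.001  0.003] tcp [0.42   0.2822 0.2192] q [-0.39  0.36 -0.4   1.88  0.17  0.94 -0.83] F [ 1.   0.9 -2.5]
```

Next I'll move toward clamp1, turn to -1.656, and then align.

Converted, -0.034 m is -0.68, 0.15 rad / 3.1416 = 0.0477.

>>> {"api": "jog_arm", "payload": {"segments": [{"tx":-0.68, "ty":0.68}, {"tx":-0.68, "ty":0.68}, {"tx":-0.68, "ty":0.68}, {"tx":-0.68, "ty":0.68}, {"wz":0.0477}, {"wz":0.0477}, {"wz":0.0477}, {"wz":0.0477}]}}

```text
t: 57.3
tcp_pos: [0.5608, 0.1511, 0.2162]
ee_rot: [-2.756, -1.506, 0.006]
force: [-0.0, 0.4, -2.9]
gripper_width: 0.034
finger_force: 90.9
```

>>> {"api": "jog_arm", "payload": {"segments": [{"wz":0.0477}, {"wz":0.0477}, {"wz":0.0477}, {"wz":0.0477}, {"wz":0.0477}, {"wz":0.0477}, {"wz":0.0477}, {"wz":0.0124}]}}

```text
t: 58.1
tcp_pos: [0.5606, 0.1515, 0.2163]
ee_rot: [3.137, -0.138, -0.005]
force: [-0.2, 0.2, -2.6]
gripper_width: 0.0343
finger_force: 90.9
```

```bash
python3 -c "
from lib import *
p=place([[-.006,.094,.21]],.5866,-.0973,-.0849)[0]
delta(p,down(-1.656))"
```

```text
t58.1 tool d [0.0414 0.1516 0.0063] rot [ 0.001  0.003 -0.002] tcp [0.5606 0.1515 0.2163] q [-0.41  0.45  0.09  1.71 -0.05  0.98 -1.95] F [-0.2  0.2 -2.6]
```

Converted, 0.038 m is 0.76, 0.011 m is 0.22, -0.09 rad / 3.1416 = -0.0286.

>>> {"api": "jog_arm", "payload": {"segments": [{"tx":0.2, "ty":0.76}, {"tx":0.2, "ty":0.76}, {"tx":0.2, "ty":0.76}, {"tx":0.22, "ty":0.76}, {"wy":-0.0286}, {"wy":-0.0286}, {}, {}]}}

```text
t: 58.9
tcp_pos: [0.5896, -0.0034, 0.2158]
ee_rot: [-3.12, 0.129, 0.285]
force: [-0.4, 0.6, -3.2]
gripper_width: 0.034
finger_force: 91.1
```

>>> {"api": "jog_arm", "payload": {"segments": [{"tx":0.1, "tz":0.6}, {"tx":0.1, "tz":0.6}, {"tx":0.08, "tz":0.5}, {}, {}, {}]}}

```text
t: 59.5
tcp_pos: [0.5889, -0.0033, 0.1323]
ee_rot: [-3.12, 0.128, 0.28]
force: [-0.5, -0.6, -3.1]
gripper_width: 0.0344
finger_force: 91.0
```

```bash
python3 -c "
from lib import *
p=place([[-.006,.094,.102]],.5866,-.0973,-.0849)[0]
Rt=down(-1.656)@Ro.from_rotvec([0,-.18,0]).as_matrix()
delta(p,Rt)"
```

```text
t59.5 tool d [ 0.0051 -0.0001  0.0299] rot [ 0.001 -0.001  0.003] tcp [ 0.5889 -0.0033  0.1323] q [-0.11  0.64  0.09  1.63 -0.09  1.05 -1.64] F [-0.5 -0.6 -3.1]
```

Converted, 0.015 m is 0.3, 0.0142 m is 0.284, 0.003 rad / 3.1416 = 0.001.

>>> {"api": "jog_arm", "payload": {"segments": [{"tx":0.05, "tz":0.3, "wz":0.001}, {"tx":0.05, "tz":0.284}, {}, {}, {}]}}

```text
t: 60.0
tcp_pos: [0.5877, -0.0034, 0.1013]
ee_rot: [-3.12, 0.133, 0.285]
force: [0.3, 1.1, -3.7]
gripper_width: 0.0342
finger_force: 91.4
```

>>> {"api": "jog_arm", "payload": {"segments": [{"tx":0.1, "tz":-0.024}, {"tx":0.1, "tz":-0.02}, {}, {}]}}

```text
t: 60.4
tcp_pos: [0.5981, -0.0043, 0.1011]
ee_rot: [-3.12, 0.133, 0.285]
force: [-0.2, -0.6, -2.8]
gripper_width: 0.0341
finger_force: 91.3
```

>>> {"api": "jog_arm", "payload": {"segments": [{"tx":0.1, "tz":-0.02}, {"tx":0.1, "tz":-0.02}, {}, {}]}}

```text
t: 60.8
tcp_pos: [0.606, -0.005, 0.1012]
ee_rot: [-3.119, 0.133, 0.293]
force: [-8.9, 1.4, 2.3]
gripper_width: 0.0342
finger_force: 91.5
```

```bash
python3 -c "
from lib import *
p=place([[.017,.094,.102]],.5866,-.0973,-.0849)[0]
Rt=down(-1.656)@Ro.from_rotvec([0,-.18,0]).as_matrix()
delta(p,Rt);print(bot.state()['ft_torque'])"
```

```text
t60.8 tool d [ 0.0053 -0.0004 -0.0018] rot [ 0.002  0.007 -0.   ] tcp [ 0.606  -0.005   0.1012] q [-0.11  0.7   0.09  1.6  -0.09  1.03 -1.64] F [-8.9  1.4  2.3]
[ 0.11056232  1.64579501 -0.08669892]
```

>>> {"api": "jog_arm", "payload": {"segments": [{"tx":0.06, "tz":-0.026}, {"tx":0.06, "tz":-0.014}, {"tx":0.02, "tz":-0.008}, {}, {}, {}]}}

```text
t: 61.4
tcp_pos: [0.6114, -0.0055, 0.1018]
ee_rot: [-3.118, 0.133, 0.299]
force: [-12.0, 1.4, 0.4]
gripper_width: 0.0342
finger_force: 91.3
```

```bash
python3 -c "
from lib import *
p=place([[.017,.094,.102]],.5866,-.0973,-.0849)[0]
Rt=down(-1.656)@Ro.from_rotvec([0,-.18,0]).as_matrix()
delta(p,Rt);print(bot.state()['ft_torque'])"
```

```text
t61.4 tool d [ 0.     -0.0004 -0.0003] rot [ 0.002  0.011 -0.   ] tcp [ 0.6114 -0.0055  0.1018] q [-0.1   0.71  0.09  1.58 -0.09  1.05 -1.63] F [-12.    1.4   0.4]
[ 0.23446587  2.63437555 -0.05171997]
```

Converted, 0.0058 m is 0.116, 0.0055 m is 0.11, 0.095 rad / 3.1416 = 0.0302.

>>> {"api": "jog_arm", "payload": {"segments": [{"tx":0.02, "tz":-0.008}, {}, {}, {"tx":-0.02, "tz":0.116, "wy":0.0302}, {}, {"tx":-0.02, "tz":0.11, "wy":0.0286}, {}, {}]}}

```text
t: 62.2
tcp_pos: [0.6079, -0.0052, 0.0911]
ee_rot: [3.137, -0.134, -0.01]
force: [-14.2, 0.7, 4.9]
gripper_width: 0.0343
finger_force: 92.1
```

```bash
python3 -c "
from lib import *
delta(place([[0,.094,.0909]],.5866,-.0973,-.0849)[0],down(-1.656));print(bot.state()['ft_torque'])"
```

```text
t62.2 tool d [-0.0134 -0.0004  0.0003] rot [ 0.002  0.006 -0.   ] tcp [ 0.6079 -0.0052  0.0911] q [-0.13  0.63  0.09  1.78 -0.08  0.74 -1.65] F [-14.2   0.7   4.9]
[ 0.4037448   3.55030917 -0.15520081]
```

Converted, -0.004 m is -0.08, -0.003 m is -0.06, 0.004 rad / 3.1416 = 0.0013.

>>> {"api": "jog_arm", "payload": {"segments": [{"tx":-0.08, "wy":0.0013}, {"tx":-0.06}, {"tx":-0.06}, {"tx":-0.06}, {}, {}]}}

```text
t: 62.8
tcp_pos: [0.6002, -0.0046, 0.0919]
ee_rot: [3.137, -0.134, 0.011]
force: [-1.4, -0.4, 1.5]
gripper_width: 0.0339
finger_force: 91.7
```

>>> {"api": "jog_arm", "payload": {"segments": [{}, {}, {}, {"tz":-0.8}, {"tz":-1}, {"tz":-1}, {}, {}], "finger_gap": 0.06}}

```text
t: 63.6
tcp_pos: [0.5998, -0.004, 0.2333]
ee_rot: [3.137, -0.134, 0.016]
force: [-0.8, -0.5, 0.1]
gripper_width: 0.0599
finger_force: 0.0
```

```bash
python3 -c "
from lib import *
delta([.531,-.298,.22],down(-1.656))"
```

```text
t63.6 tool d [-0.0437  0.2987  0.0132] rot [ 0.001 -0.01   0.   ] tcp [ 0.5998 -0.004   0.2333] q [-0.15  0.46  0.12  1.66 -0.06  1.02 -1.67] F [-0.8 -0.5  0.1]
```

Converted, 0.043 m is 0.86, 0.042 m is 0.84, -0.01 rad / 3.1416 = -0.0032.

>>> {"api": "jog_arm", "payload": {"segments": [{"tx":-0.12, "ty":0.86, "wy":-0.0032}, {"tx":-0.12, "ty":0.86}, {"tx":-0.12, "ty":0.86}, {"tx":-0.12, "ty":0.86}, {"tx":-0.14, "ty":0.86}, {"tx":-0.12, "ty":0.84}, {"tx":-0.12, "ty":0.84}], "finger_gap": 0.04}}

```text
t: 64.3
tcp_pos: [0.5296, -0.2996, 0.2307]
ee_rot: [3.138, -0.133, -0.008]
force: [0.4, 0.3, 0.3]
gripper_width: 0.0399
finger_force: 0.0
```

>>> {"api": "jog_arm", "payload": {"segments": [{"wz":-0.0477}, {"wz":-0.0477}, {"wz":-0.0477}, {"wz":-0.0477}, {"wz":-0.0477}, {"wz":-0.0477}]}}

```text
t: 64.9
tcp_pos: [0.5301, -0.298, 0.2306]
ee_rot: [-2.879, -1.253, 0.008]
force: [0.0, -0.1, -0.4]
gripper_width: 0.0402
finger_force: 0.0
```

>>> {"api": "jog_arm", "payload": {"segments": [{"wz":-0.0477}, {"wz":-0.0477}, {"wz":-0.0477}, {"wz":-0.0477}, {"wz":-0.0223}, {"tz":1}, {}, {}]}}

```text
t: 65.7
tcp_pos: [0.5296, -0.298, 0.1812]
ee_rot: [-2.311, -2.12, 0.007]
force: [0.4, -0.8, 0.3]
gripper_width: 0.04
finger_force: 0.0
```

```bash
python3 -c "
from lib import *
delta([.531,-.298,.075],down(-.085))
v=grab()
for n in v: cv2.imwrite(f'pics/{n}6.png',v[n])
cv2.imwrite('pics/i4.png',cv2.resize(v['top'][155:225,222:340],None,fx=6,fy=6,interpolation=2))"
```

```text
t65.7 tool d [1.000e-04 2.100e-03 1.062e-01] rot [-0.007 -0.    -0.001] tcp [ 0.5296 -0.298   0.1812] q [ 0.59  0.53 -0.25  1.68  0.15  0.96  0.2 ] F [ 0.4 -0.8  0.3]
```

View pics/i4.png

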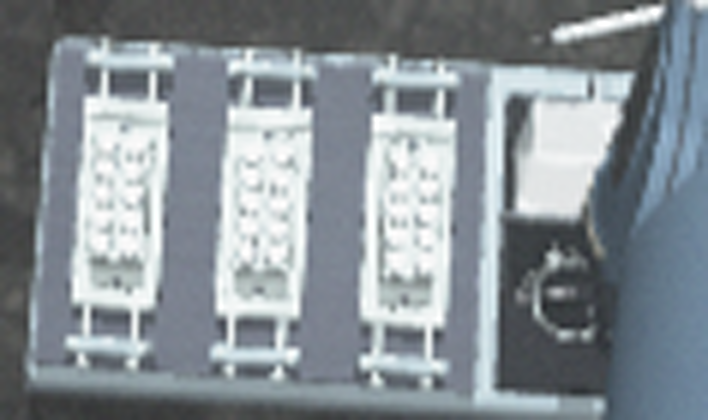

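All three blocks sit in their clamps, and the pointer line at (560,293) points left, so the dial is at zero. I'll grip the dial and turn it by 1.09.

Converted, 0.04 m is 0.8, 0.035 m is 0.7, -0.007 rad / 3.1416 = -0.0022.

>>> {"api": "jog_arm", "payload": {"segments": [{"ty":0.04, "tz":0.6, "wx":-0.0022}, {"tz":0.8}, {"tz":0.7}, {}, {}, {}]}}

```text
t: 66.4
tcp_pos: [0.5343, -0.2995, 0.0799]
ee_rot: [2.31, 2.119, 0.004]
force: [0.5, 0.2, 0.4]
gripper_width: 0.0399
finger_force: 0.0
```

>>> {"api": "jog_arm", "payload": {"segments": [{}, {}, {}, {}], "finger_gap": 0.0, "squeeze": 25}}

```text
t: 66.8
tcp_pos: [0.5334, -0.2992, 0.0788]
ee_rot: [2.311, 2.119, 0.003]
force: [-1.2, 0.6, 7.8]
gripper_width: 0.0102
finger_force: 28.5
```

```bash
python3 -c "
from lib import *
delta([.531,-.298,.075],down(-1.175));print(bot.state()['ft_torque'])"
```

```text
t66.8 tool d [ 0.001  -0.0025  0.0038] rot [ 7.000e-03 -1.000e-03  1.089e+00] tcp [ 0.5334 -0.2992  0.0788] q [ 0.57  0.65 -0.22  1.78  0.2   0.73  0.16] F [-1.2  0.6  7.8]
[ 0.12223894  0.3568922  -0.08967955]
```

Converted, 0.15 rad / 3.1416 = 0.0477.

>>> {"api": "jog_arm", "payload": {"segments": [{"wz":0.0477}, {"wz":0.0477}, {"wz":0.0477}, {"wz":0.0477}, {"wz":0.0477}, {"wz":0.0477}, {"wz":0.0477}, {"wz":0.0127}]}}

```text
t: 67.6
tcp_pos: [0.5323, -0.2985, 0.0788]
ee_rot: [3.08, 0.607, 0.005]
force: [-5.9, 2.8, 13.5]
gripper_width: 0.0098
finger_force: 29.1
```

>>> {"api": "jog_arm", "payload": {"segments": [{}, {}, {}]}}

```text
t: 67.9
tcp_pos: [0.5323, -0.2985, 0.0788]
ee_rot: [3.078, 0.615, 0.005]
force: [-4.7, 2.4, 12.6]
gripper_width: 0.0103
finger_force: 29.1
```

```bash
python3 -c "
from lib import *
delta([.531,-.298,.075],down(-1.175));print(bot.state()['ft_torque'])"
```

```text
t67.9 tool d [-0.001  -0.001   0.0038] rot [ 0.003 -0.003 -0.001] tcp [ 0.5323 -0.2985  0.0788] q [ 0.38  0.65  0.09  1.79 -0.09  0.7  -0.66] F [-4.7  2.4 12.6]
[6.61338099e-01 1.15434079e+00 1.15278008e-03]
```

>>> {"api": "jog_arm", "payload": {"segments": [{}, {}, {"tz":-0.8}, {"tz":-1}, {"tz":-1}, {}], "finger_gap": 0.04}}

```text
t: 68.5
tcp_pos: [0.5352, -0.3005, 0.2245]
ee_rot: [3.071, 0.613, 0.02]
force: [0.0, -0.4, -0.7]
gripper_width: 0.04
finger_force: 0.0
```

```bash
python3 -c "
from lib import *
delta([.53,-.05,.22],down(-1.175))"
```

```text
t68.5 tool d [ 0.0914 -0.2333  0.0027] rot [ 0.012 -0.01  -0.002] tcp [ 0.5352 -0.3005  0.2245] q [ 0.36  0.48  0.12  1.64 -0.07  1.01 -0.68] F [ 0.  -0.4 -0.7]
```

Converted, -0.043 m is -0.86, 0.017 m is 0.34.

>>> {"api": "jog_arm", "payload": {"segments": [{"tx":0.34, "ty":-0.86}, {"tx":0.34, "ty":-0.86}, {"tx":0.34, "ty":-0.86}, {"tx":0.34, "ty":-0.86}, {"tx":0.34, "ty":-0.86}, {"tx":0.34, "ty":-0.86}, {"tx":0.34, "ty":-0.86}, {"tx":0.34, "ty":-0.86}]}}

```text
t: 69.3
tcp_pos: [0.5253, 0.0732, 0.2167]
ee_rot: [3.078, 0.615, 0.006]
force: [0.9, 0.4, -0.4]
gripper_width: 0.0397
finger_force: 0.0
```

>>> {"api": "jog_arm", "payload": {"segments": [{"tx":0.34, "ty":-0.86}, {}, {}]}}

```text
t: 69.6
tcp_pos: [0.5244, 0.1189, 0.2163]
ee_rot: [3.077, 0.62, 0.005]
force: [0.4, -0.6, -0.8]
gripper_width: 0.0402
finger_force: 0.0
```

```bash
python3 - <<'E'
from lib import *
v=grab()
for n in v: cv2.imwrite(f"pics/{n}7.png",v[n])
def cr(n,x0,y0): return cv2.resize(v[n][y0:y0+30,x0:x0+26],None,fx=15,fy=15,interpolation=2)
cv2.imwrite("pics/g7.png",np.hstack([cr("top",304,189),cr("scene",304,199)]))
delta([.53,-.05,.22],down(-1.656))
E
```

```text
t69.7 tool d [-0.0589  0.1557 -0.0031] rot [ 0.003 -0.003  0.479] tcp [0.5247 0.1164 0.2164] q [-0.35  0.39  0.06  1.83 -0.02  0.93 -1.46] F [-0.6 -0.5  0. ]
```

View pics/g7.png

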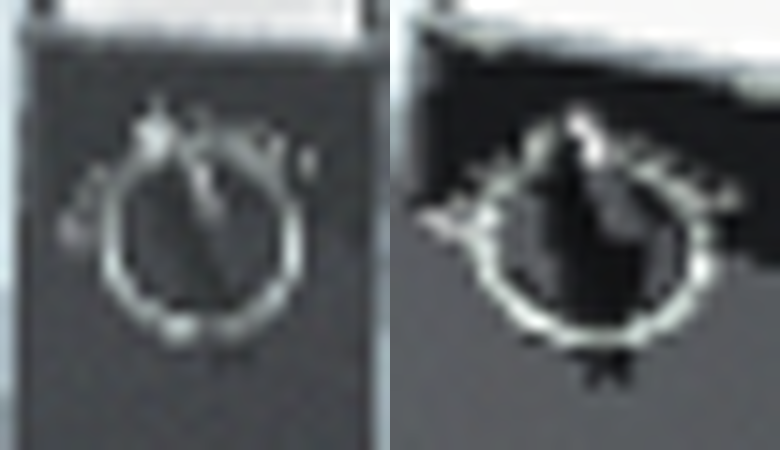

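The tab blob is at (153,133) in top and (545,135) in scene. The pointer line runs from (195,165) to (210,210) in top, close to the tab. I'll measure both angles with polar profiles.

```bash
cat > pol.py <<'E'
from lib import *
from scipy.ndimage import map_coordinates
import sys
a0=-.0849
def pts(c,r,ang,z): # ang clockwise from shaker +y
    d=place(np.c_[np.sin(ang)*r,np.cos(ang)*r,0*ang],0,0,a0); return d+[c[0],c[1],z]
th=np.linspace(0,2*np.pi,240)
def val(im,n,P): uv=proj(n,P); return map_coordinates(im,[uv[:,1],uv[:,0]],order=1)
for k in sys.argv[1:]:
  for n in("top","scene"):
    im=cv2.imread(f"pics/{n}{k}.png").min(2).astype(float)
    m=(th>2.2)&(th<6)
    f=lambda p:-sum(val(im,n,pts(p,r,th[m],.068)).mean() for r in(p[2]-.001,p[2]+.001))
    best=min((minimize(f,[.531+dx,-.298+dy,.0245],method="Nelder-Mead",options=dict(initial_simplex=np.array([[.531+dx,-.298+dy,.0245],[.535+dx,-.298+dy,.0245],[.531+dx,-.294+dy,.0245],[.531+dx,-.298+dy,.0265]]))) for dx in(-.003,.003) for dy in(-.003,.003)),key=lambda r:r.fun)
    c=best.x; A=np.linspace(.4,1.9,151)
    tab=np.mean([val(im,n,pts(c,r,A,.068)) for r in np.arange(.027,.0325,.001)],0)
    ptr=np.mean([val(im,n,pts(c,r,A,.092)) for r in np.arange(.008,.0185,.001)],0)
    pk=lambda p:(lambda w:round(float((A*w).sum()/w.sum()),3))(np.where(np.abs(A-A[p.argmax()])<.2,np.clip(p-.6*p.max()-.4*np.median(p),0,None),0))
    print(k,n,c.round(4),"tab",pk(tab),"ptr",pk(ptr),"| tab profile",tab[::10].astype(int),"ptr",ptr[::10].astype(int))
E
python3 pol.py 1 7
```

```text
1 top [ 0.5303 -0.2965  0.0246] tab 1.113 ptr 1.217 | tab profile [ 92 101  80  70  77  95 150 180 162 117  81  88  95  84  93 104] ptr [ 54  55  58  63  71  87 110 136 150 144 118  93  69  73  77  80]
1 scene [ 0.5309 -0.297   0.0246] tab 1.454 ptr 1.198 | tab profile [ 75  96  83  80  58  80 148 140  83  98 163 167 107  88  83  76] ptr [100 100  93  83  77  89 129 173 186 170 136 103  88  80  77  80]
7 top [ 0.5303 -0.2965  0.0246] tab 1.112 ptr 1.225 | tab profile [ 94 104  83  71  76  93 148 178 159 115  80  87  94  85  91 101] ptr [ 53  55  59  63  70  83 104 126 139 136 114  92  72  74  77  79]
7 scene [ 0.5309 -0.297   0.0246] tab 1.453 ptr 1.197 | tab profile [ 74  95  82  78  56  79 141 115  68  95 164 168 106  87  81  75] ptr [ 85  81  75  71  72  89 131 173 186 170 136 103  88  79  76  79]
```

```bash
cat > ctr.py <<'E'
from lib import *
c=np.array([.5306,-.2968])
def cen(k,n,a):
    im=cv2.imread(f"pics/{n}{k}.png").min(2).astype(float); S=8
    # rectified patch at z=.092 in shaker axes, centred on c
    g=np.arange(-.022,.0221,.0005);X,Y=np.meshgrid(g,g,indexing="ij")
    P=place(np.c_[X.ravel(),Y.ravel(),0*X.ravel()],0,0,-.0849)+[c[0],c[1],.092]
    from scipy.ndimage import map_coordinates as mc
    uv=proj(n,P);V=mc(im,[uv[:,1],uv[:,0]],order=3).reshape(X.shape)
    r=np.hypot(X,Y);d=np.abs((np.arctan2(X,Y)-a+np.pi)%(2*np.pi)-np.pi)
    m=(r<.0185)&(r>.004)&(d<.7)
    w=np.clip(V-90,0,None)*m;return np.array([(X*w).sum(),(Y*w).sum()])/w.sum()*1000
for n in("top",):
    z=cen(6,n,0);
    for k in(1,7):
        e=cen(k,n,1.2);d=e-z;print(n,k,z.round(2),e.round(2),"theta",2*(np.arctan2(-d[1],d[0])).round(3),"chord",np.hypot(*d).round(2))
for k in(1,7): print("scene",k,cen(k,"scene",1.2))
E
python3 ctr.py
```

```text
top 1 [-1.02 12.23] [10.43  3.68] theta 1.284 chord 14.29
top 7 [-1.02 12.23] [11.03  3.75] theta 1.226 chord 14.73
scene 1 [10.6341993   4.80957538]
scene 7 [10.68152779  4.38828068]
```

```bash
cat >> pol.py <<'E'
print()
c=np.array([.5306,-.2968])
for k,a in(("1",1.15),("7",1.15),("6",0.)):
  for n in("top","scene"):
    if k=="6" and n=="scene": continue
    im=cv2.imread(f"pics/{n}{k}.png").min(2).astype(float)
    # step along nominal bar direction s, find lateral peak offset l (mm)
    u=np.array([np.sin(a),np.cos(a)]);v=np.array([-np.cos(a),np.sin(a)])*-1 # v = +angle direction
    L=np.arange(-.007,.0071,.0002);out=[]
    for s in np.arange(.004,.0181,.002):
        q=np.array([s*u+l*np.array([np.cos(a),-np.sin(a)]) for l in L])
        P=place(np.c_[q,0*L],0,0,a0)+[c[0],c[1],.092];w=val(im,n,P);w0=np.clip(w-.5*(w.max()+np.median(w)),0,None)
        out.append((round(s*1000),round(1000*float((L*w0).sum()/w0.sum()),2),int(w.max())))
    print(k,n,out)
E
python3 pol.py
```

```text
1 top [(4, 0.53, 116), (6, -0.5, 139), (8, -0.2, 176), (10, 0.25, 188), (12, 0.92, 172), (14, 1.25, 142), (16, 0.22, 123), (18, -0.35, 134)]
1 scene [(4, 1.57, 104), (6, 0.27, 170), (8, 0.59, 220), (10, 1.17, 222), (12, 1.51, 210), (14, 0.98, 176), (16, -0.37, 211), (18, 0.17, 164)]
7 top [(4, 0.42, 113), (6, -0.43, 124), (8, -0.22, 145), (10, 0.35, 160), (12, 1.06, 167), (14, 1.28, 144), (16, 0.27, 122), (18, -0.31, 132)]
7 scene [(4, 0.26, 114), (6, 0.2, 176), (8, 0.57, 218), (10, 1.16, 221), (12, 1.51, 210), (14, 1.01, 179), (16, -0.36, 211), (18, 0.07, 165)]
6 top [(4, 0.08, 119), (6, -0.04, 119), (8, -0.23, 129), (10, -0.4, 156), (12, -0.54, 170), (14, -0.68, 171), (16, -0.76, 157), (18, -0.82, 132)]
```

Camera readings put the tab at about 1.10. The gripper heading, referenced to the stop, puts the dial at about 1.09, so they agree. Next I'll shut the guard, pushing from behind with closed fingers.

Converted, 0.045 m is 0.9, 0.04 m is 0.8, 0.15 rad / 3.1416 = 0.0477.

>>> {"api": "jog_arm", "payload": {"segments": [{"wz":0.0477}, {"wz":0.0477}, {"wz":0.0477}, {"ty":0.4, "tz":-0.2, "wz":0.0095}, {"ty":0.9}, {"ty":0.9}, {"ty":0.9}, {"tx":0.4, "ty":0.8}], "finger_gap": 0.0}}

```text
t: 70.5
tcp_pos: [0.5258, -0.0831, 0.2279]
ee_rot: [3.136, -0.136, 0.005]
force: [0.9, 1.4, 0.5]
gripper_width: -0.0001
finger_force: 0.0
```

>>> {"api": "jog_arm", "payload": {"segments": [{"tx":0.64, "ty":0.68}, {"tx":0.64, "ty":0.68}, {"tx":0.64, "ty":0.68}, {"tx":0.64, "ty":0.68}, {"tx":0.64, "ty":0.68}, {"tx":0.6, "ty":0.66}, {}, {}]}}

```text
t: 71.3
tcp_pos: [0.6989, -0.3006, 0.2273]
ee_rot: [3.136, -0.138, 0.004]
force: [-0.0, 0.7, -0.3]
gripper_width: 0.0
finger_force: 0.0
```

```bash
python3 -c "
from lib import *
delta([.70,-.2988,.13],down(-1.656))"
```

```text
t71.3 tool d [ 0.0007 -0.0021  0.0973] rot [ 0.003 -0.002 -0.002] tcp [ 0.6989 -0.3006  0.2273] q [ 0.24  0.73  0.23  1.17 -0.16  1.25 -1.2 ] F [-0.   0.7 -0.3]
```

The rows are not in the units I measure in: shifts go in shares of 50 mm and turns go in shares of pi rad. I convert before sending: 0.032 m is 0.64, 0.03 m is 0.6.

>>> {"api": "jog_arm", "payload": {"segments": [{"ty":-0.04, "tz":0.6}, {"tz":0.6}, {"tz":0.64}, {}, {}]}}

```text
t: 71.8
tcp_pos: [0.7005, -0.2951, 0.1372]
ee_rot: [3.137, -0.133, 0.006]
force: [0.6, -0.7, 0.6]
gripper_width: -0.0002
finger_force: 0.0
```

>>> {"api": "jog_arm", "payload": {"segments": [{"tx":-0.4}, {"tx":-0.4}, {"tx":-0.3}, {"tx":-0.3}, {"tx":-0.3}, {}, {}]}}

```text
t: 72.5
tcp_pos: [0.6174, -0.2883, 0.1378]
ee_rot: [3.136, -0.134, 0.011]
force: [0.6, 0.0, 0.2]
gripper_width: 0.0
finger_force: 0.0
```

```bash
python3 -c "
from lib import *
delta([.55,-.2988,.16],down(-1.656))
im=optics.get_image('scene');cv2.imwrite('pics/scene8.png',im)"
```

```text
t72.5 tool d [-0.0661  0.0162 -0.0226] rot [ 0.002 -0.007  0.   ] tcp [ 0.6174 -0.2883  0.1378] q [ 0.25  0.67  0.21  1.54 -0.16  0.93 -1.15] F [0.6 0.  0.2]
```

Converted, -0.012 m is -0.24, -0.01 m is -0.2.

>>> {"api": "jog_arm", "payload": {"segments": [{"tx":-0.2, "ty":0.08}, {"tx":-0.24, "ty":0.08}, {"tx":-0.24}, {"tx":-0.24}, {"tx":-0.24}, {"tx":-0.24}, {"tx":-0.2}, {}]}}

```text
t: 73.35
tcp_pos: [0.5345, -0.2867, 0.1344]
ee_rot: [-3.137, 0.133, -0.003]
force: [0.9, 6.6, -2.0]
gripper_width: -0.0002
finger_force: 5.4
```

>>> {"api": "jog_arm", "payload": {"segments": [{"tx":-0.1}, {}, {}]}}

```text
t: 73.65
tcp_pos: [0.5302, -0.2863, 0.1345]
ee_rot: [-3.137, 0.132, -0.003]
force: [1.4, 6.4, -1.7]
gripper_width: 0.0001
finger_force: 3.6
```

```bash
python3 -c "
from lib import *
delta([.524,-.295,.138],down(-1.656))"
```

```text
t73.7 tool d [-0.0055  0.0092 -0.0035] rot [-0.002 -0.002  0.001] tcp [ 0.5302 -0.2863  0.1345] q [ 0.29  0.58  0.2   1.76 -0.15  0.82 -1.09] F [ 1.4  6.4 -1.7]
```

Converted, -0.008 m is -0.16, 0.007 m is 0.14.

>>> {"api": "jog_arm", "payload": {"segments": [{"ty":-0.16}, {}, {"tz":0.14}, {"tz":0.14}, {"tz":0.1}, {}, {}]}}

```text
t: 74.35
tcp_pos: [0.5315, -0.2809, 0.1159]
ee_rot: [3.137, -0.134, 0.005]
force: [-0.1, -0.4, -0.0]
gripper_width: 0.0001
finger_force: 0.0
```

```bash
python3 -c "
from lib import *
delta([.524,-.282,.112],down(-1.656))"
```

```text
t74.3 tool d [-0.0074  0.0018  0.0039] rot [ 0.002 -0.003 -0.   ] tcp [ 0.5315 -0.2809  0.1159] q [ 0.28  0.6   0.2   1.79 -0.16  0.77 -1.09] F [-0.1 -0.4 -0. ]
```

Pressing down in small steps until a firm reaction.

Converted, -0.006 m is -0.12, 0.002 m is 0.04.

>>> {"api": "jog_arm", "payload": {"segments": [{"tx":-0.12, "tz":0.04}, {"tz":0.04}, {"tz":0.04}, {}, {}]}}

```text
t: 74.85
tcp_pos: [0.5257, -0.2802, 0.1102]
ee_rot: [3.137, -0.134, 0.006]
force: [0.2, 0.1, 0.1]
gripper_width: 0.0001
finger_force: 0.0
```

>>> {"api": "jog_arm", "payload": {"segments": [{"tz":0.04}, {"tz":0.02}, {}]}}

```text
t: 75.15
tcp_pos: [0.5259, -0.2803, 0.1089]
ee_rot: [3.137, -0.134, 0.008]
force: [-5.1, 3.0, 17.9]
gripper_width: 0.0001
finger_force: 9.3
```

```bash
python3 -c "
from lib import *
delta([.524,-.282,.109],down(-1.656))"
```

```text
t75.2 tool d [-0.0018  0.0018 -0.0001] rot [ 0.002 -0.005 -0.   ] tcp [ 0.5259 -0.2803  0.1089] q [ 0.29  0.6   0.2   1.81 -0.16  0.75 -1.09] F [-5.1  3.  17.9]
```

Converted, -0.05 m is -1, -0.04 m is -0.8.

>>> {"api": "jog_arm", "payload": {"segments": [{"tz":-0.4}, {"tz":-0.8}, {"tz":-1}, {"ty":-0.8}, {"ty":-1}, {"ty":-1}, {"ty":-1}, {"ty":-1}]}}

```text
t: 75.95
tcp_pos: [0.5457, -0.0389, 0.217]
ee_rot: [3.137, -0.134, 0.007]
force: [1.1, -0.2, 1.0]
gripper_width: 0.0001
finger_force: 0.0
```

>>> {"api": "jog_arm", "payload": {"segments": [{"ty":-1}, {"ty":-1}, {"ty":-1}, {}, {}]}}

```text
t: 76.45
tcp_pos: [0.5583, 0.1101, 0.2163]
ee_rot: [3.137, -0.129, 0.005]
force: [-0.2, -0.6, 0.3]
gripper_width: -0.0001
finger_force: 0.0
```

```bash
python3 - <<'E'
from lib import *
v=grab()
for n in v: cv2.imwrite(f"pics/{n}9.png",v[n])
cv2.imwrite("pics/f.png",np.vstack([cv2.resize(v["top"][155:225,222:340],None,fx=4,fy=4,interpolation=2),cv2.resize(v["scene"][160:232,222:340],None,fx=4,fy=4,interpolation=2)]))
E
```

```text
(no output)
```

View pics/f.png

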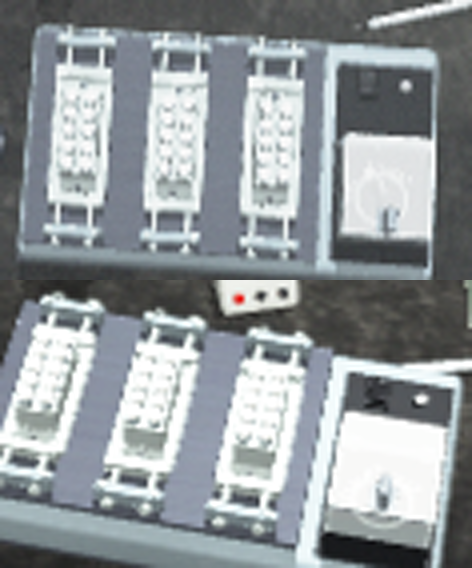

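The final picture shows the guard shut and all three blocks clamped in line with their jaws. I'm handing it in.

```bash
python3 -c "
from rig import bot, optics
print(bot.sign_off())"
```

```text
the job is handed in; nothing more can be done
None
```

I handed the job in at about 76 s: the old block stands on the bench, all three ten-vial blocks are seated in their own clamps, and the guard is shut. The dial is set to within about 0.02 rad of the preset tab by gripper heading; the pointer in the pictures read about 0.1 rad high, which I put down to pixel size.

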